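Fetch the garlic from behind the spices

TASK

Stand the two spice jars and the salt shaker that crowd round the garlic in the spice caddy over on the grey ribbed mat, upright; with all three standing there, take the garlic out and set it on the chopping board. Then stand each of the three back upright in the very compartment of the caddy, and at the spot, where it stood at the start. Knock nothing over and leave the two limes where they lie in the caddy.

Things in the scene. Friction and masses are not known exactly. Their poses are not given: they have to be found in the camera images.
- caddy: low wooden spice caddy, fixed, 140 (x) x 208 (y) mm: 2 x 3 compartments, 64 mm square, centred at x = -34 (front), +34 (back) and y = -68, 0, +68 mm. Floor at z = 6, 4 mm ribs up to z = 14 mm. Origin under its centre, +x away from the robot (yaw within 0.1). Garlic back middle; limes front left and right; jars and shaker in the other three, which in which varies
- mat: dark rectangular mat with grey ribs, fixed, 130 (x) x 200 (y) x 5 mm, surface at z = 4 mm; origin under its centre, +x away from the robot (yaw within 0.1): the side area for the jars and shaker, there is room for three in a row along y
- board: light wooden chopping board, fixed, 130 (x) x 190 (y) x 12 mm, with a 19 mm hanging hole 80 mm from the middle towards +y, top at z = 12 mm; origin under its centre, +x away from the robot (yaw within 0.1)
- red_jar: spice jar with red lid, 45 mm diameter, 106 mm high, loose, 0.11 kg (varies by a third); origin at the centre of its underside, z up; round, can be held across at any height above 25 mm
- white_jar: spice jar with white lid and green label, 43 mm diameter, 100 mm high, loose, 0.11 kg (varies by a third); origin at the centre of its underside, z up
- shaker: clear salt shaker with grey domed top, 44 mm diameter up to 70 mm, 34 mm at the top, 90 mm high, loose, 0.1 kg; origin at the centre of its underside, z up
- garlic: garlic bulb, 60 mm diameter (widest about 25 mm above its underside), narrowing to a stalk, 59 mm high, firm, loose, 0.04 kg; origin at the centre of its underside, z up. While the jars stand beside it there is only about 15 mm between them and it, too little for fingers and gripper
- lime_left: lime, 52 x 45 x 45 mm, loose, in the caddy's front left (+y) compartment; origin at the centre of its underside; to be left alone
- lime_right: lime, 52 x 45 x 45 mm, loose, in the caddy's front right (-y) compartment; origin at the centre of its underside; to be left alone
Things that resemble listed ones, but are neither listed nor needed, are in the scene too. Leave any blue or orange look-alike of the shaker alone. What is shaped like the white_jar but orange is not meant.

How it is judged:
By the outcome, as a careful person would: the job done as asked, in the order asked, and still so for the second after the job is handed in, with the robot touching nothing.
It also fails if it takes over 147 s, if anything falls off the work surface, if the arm or the gripper's body presses on something with over 40 N, if the wrist force passes 120 N, or if a joint passes its speed limit or range.

ROBOT

A 6-joint arm with a two-finger parallel gripper is mounted at the origin on a cart in front of the work surface, level with it; the furniture and walls round the work are solid. World frame = base frame: x ahead of the robot, y to its left, z up, the work surface at z = 0. Lengths are in mm, angles in rad, forces in N, time in s.
With the tool pointing down it reaches from about 325 to 875 mm from the base axis. Payload 4.4 kg.
Tool frame: the origin (TCP) lies midway between the tips of the shut fingers; the grasp point (between the pads) lies robot.grip_point_offset behind it (robot.grip_point_offset is the distance from the TCP to the grasp point, in mm); z points along the fingers, y is the line along which they close (so a half turn about z gives the same grasp; the last joint's range is limited). The gripper opens to 85 mm and grips with 20 to 120 N. Pads are 22 mm wide; open, the fingers measure 114 mm over their backs; the gripper's body (76 mm by 85 mm) begins 54 mm behind the grasp point. The pads swing forward as they close: fully open they stand 13 mm farther back than shut.
Start: joints at [-1.413, 0.207, 1.542, -0, 1.393, -0.15], TCP at [174.739, -547.808, 231.282] pointing down, gripper open.
Joint ranges: [-2.73, 2.73], [-0.86, 2.22], [0.23, 2.46], [-1.11, 4.25], [0.08, 2.63], [-2.82, 2.82]. Speed limits (rad/s): [2.79, 2.79, 3.14, 3.14, 3.14, 3.14].

INTERFACE

Orientations are given as a rotation vector (axis times angle).
In Python, from workcell import read_state, snapshot, ticket, silhouettes, spot_point, robot gives the robot as it stands. The module is installed in compiled form; this text tells all that it offers.
- The arm moves only by the tool move_arm, never from a script. Its argument "series" is a list of rows, each a list of 7 numbers: the shift along the tool's x, y, z scaled (see below), then the turn, a rotation vector about the tool's x, y, z scaled (see below), then the opening, from -1 (shut) to 1 (fully open), so that 0 is half open. A call has exactly 5 rows; each row is the pose to reach, as a shift and turn from the pose commanded when the call began, along the tool's axes at that moment; what a row does not reach only later rows make up. The controller multiplies each number of a shift by 1000 mm and each number of a turn by pi/2 rad. A row lasts 1/10 s, in which the tool goes at most 50 mm and 8.59 degrees, less where a joint would pass 70% of its speed; a pose out of reach is approached as far as the arm can. A call with a number of a shift or a turn outside -1 to 1 is refused whole. A call with a gripper value outside its range is refused whole. The fingers move at their own pace and stop on an object; the grip force is fixed at half the most. Time passes only in rows, so rows that repeat a pose let the fingers close, or fill a call up. It gives the time, the measured TCP pose, the force, the opening and the grip force at its end, in the units of the state.
- read_state(): the state, without advancing time (a new reading comes with each control period).
- snapshot(name): name is "scene" or "top"; returns a dict with "image" (480x640x3 uint8, red, green, blue), "fovy" (degrees; the focal length in pixels is half the picture's height over the tangent of half this angle, whatever the lens; pixels are square), "cx", "cy" (the principal point, pixels), "xyz" and "attitude" of the camera in the world. Camera axes: x right, y down, z forward; pixel columns grow to the right and rows downward; lengths in mm; the calibration is good to about 2 mm. A picture is of the moment at which its call begins. There is no depth.
- ticket.close_job(): hands the job in; it is judged then, once.
Trained networks look in a picture, given as the dict that the camera call returned (one of the last four; its "shot" number tells which), for a name from the list of things; names that differ only in an ending like _2 or _b are one class to them, and where a whole thing is asked for, a point or a joint stands for the part that bears it (a point fixed in the world has none). Each returns a list of dicts, best first, with "confidence" (0 to 1); they miss things now and then, are a little off and sometimes report something else, mostly with a low value. They report only what shows in the picture. A call takes as long as a camera call. They do not tell look-alikes from the thing itself.
- silhouettes(thing, picture): "mask" (480x640 bool, what is visible of it) and "box" ([left, top, right, bottom] in pixels, round what is visible of it).
- spot_point(thing, picture): "at" ([column, row] in pixels: a listed point, or the origin of a listed thing).
The state is a dict: "time": time; "q": joint angles; "dq": joint speeds; "joint_efforts": joint torques, N m; "ee_pos": TCP position; "tool_rot": TCP orientation; "contact_force": force on the tool from outside, world axes, zero at the start; "ft_torque": the same for the moment, N m; "width": finger opening in mm; "gripper_force": force on a finger pad.
Only numpy, scipy, OpenCV 4.12 (cv2) and the standard library are available. Lean on these libraries where they do the work, as an engineer would, in place of code of your own. Each camera call takes 0.05 s, during which the arm holds its last target. There are 200 camera calls.

## Working session

There is one attempt and no reset: what is moved stays moved. The work goes in short steps, Python scripts to look and compute and a tool call to move; the robot and the scene stay as the last step left them, time stands still between calls to the robot, and variables do not carry over. Pictures are saved under pics/ and viewed, at most 14 in all, crops included, and the job is handed in when it is done.

Besides the shell and the picture viewer there is one more tool, called after ">>>" by a JSON object that holds its "api" and its "payload". move_arm: Moves the arm, as the interface text tells. Shifts and turns lie within -1 to 1; 1 stands for 1000 mm of shift or pi/2 rad of turn. Its arguments: {"type":"object","properties":{"series":{"type":"array"}},"required":["series"]}

```bash
mkdir -p pics
cat > h.py <<'E'
import numpy as np, cv2
from scipy.spatial.transform import Rotation as R
from workcell import *
def save(p,n): cv2.imwrite('pics/'+n+'.png',p['image'][:,:,::-1])
def f(p): return 240/np.tan(np.radians(p['fovy'])/2)
def rot(p):
    a=np.array(p['attitude'],float)
    return a if a.shape==(3,3) else (R.from_rotvec(a).as_matrix() if a.size==3 else R.from_quat(a).as_matrix())
def world(p,px,z):
    d=rot(p)@np.array([(px[0]-p['cx'])/f(p),(px[1]-p['cy'])/f(p),1]); o=np.array(p['xyz'],float)
    return o+d*(z-o[2])/d[2]
def pix(p,w):
    c=rot(p).T@(np.array(w,float)-np.array(p['xyz'])); return c[:2]/c[2]*f(p)+[p['cx'],p['cy']]
E
python3 - <<'E'
from h import *
np.set_printoptions(precision=1,suppress=True)
s=read_state();print(s, [a for a in dir(robot) if a[0]!='_'], robot.grip_point_offset)
Z=dict(caddy=0,mat=0,board=0,red_jar=6,white_jar=6,shaker=6,garlic=6,lime_left=6)
for n in('top','scene'):
    p=snapshot(n);save(p,n+'0');print(n,{k:v for k,v in p.items() if k!='image'})
    for t,z in Z.items():
        for r in spot_point(t,p): print(t,round(r['confidence'],2),np.array(r['at']),world(p,r['at'],z))
E
```

```text
{'time': 0.0, 'q': array([-1.4,  0.2,  1.5,  0. ,  1.4, -0.2]), 'dq': array([-0., -0., -0.,  0.,  0.,  0.]), 'joint_efforts': array([  0. , -38.3, -29.2,  -0. ,   0. ,  -0. ]), 'ee_pos': array([ 174.6, -547.1,  230.1]), 'tool_rot': array([-3.1, -0.5,  0. ]), 'contact_force': array([-1.2,  0.8,  0.2]), 'ft_torque': array([ 0., -0.,  0.]), 'gripper_force': 0.0, 'width': 85.58902624717936} ['PlanningError', 'grip_point_offset'] 18.700000000000003
top {'fovy': 51.06789078580425, 'cx': 318.19762044919094, 'cy': 238.7972114610197, 'xyz': array([  84.4,  -82. , 1430.4]), 'attitude': array([-2.4,  1.7, -0.2]), 'shot': 1}
caddy 0.97 [275.7 223.5] [498.4 208.2  -0. ]
mat 0.82 [357.6 252.4] [497.2 -52.2   0. ]
mat 0.42 [271.1 232.7] [466.6 210.5   0. ]
board 0.87 [436.4 280.1] [ 496.4 -294.     0. ]
red_jar 0.64 [259.  207.4] [527.2 273.3   6. ]
white_jar 0.65 [189.  183.5] [526.4 504.8   6. ]
white_jar 0.61 [299.4 217.5] [538.7 147.    6. ]
shaker 0.77 [223.2 212.5] [475.1 368.6   6. ]
shaker 0.76 [195.7 208.8] [457.6 451.5   6. ]
shaker 0.71 [271.  231.9] [467.2 210.4   6. ]
garlic 0.71 [279.
[... 205 characters left out ...]
9434, 'cx': 317.0026928778124, 'cy': 242.19372284833042, 'xyz': array([-24.5, 751.2, 891.8]), 'attitude': array([-0.9,  2.5, -1.1]), 'shot': 2}
caddy 0.82 [277.6 282.7] [509.3 200.    0. ]
mat 0.76 [339.6 231.7] [496.7 -54.8   0. ]
mat 0.71 [279.1 283.4] [504.7 199.4   0. ]
board 0.87 [380.3 189.9] [ 509.  -294.2    0. ]
red_jar 0.77 [251.7 296. ] [527.3 275.9   6. ]
white_jar 0.79 [176.1 362.3] [528.6 511.9   6. ]
white_jar 0.63 [283.6 262.2] [540.2 140.1   6. ]
shaker 0.91 [289.8 286.4] [473.6 193.8   6. ]
shaker 0.89 [235.8 334.6] [477.8 380.8   6. ]
shaker 0.84 [218.  364.6] [453.2 459.7   6. ]
garlic 0.79 [267.3 279.5] [533.3 212.    6. ]
lime_left 0.87 [273.  305.4] [466.8 265.1   6. ]
```

View pics/top0.png

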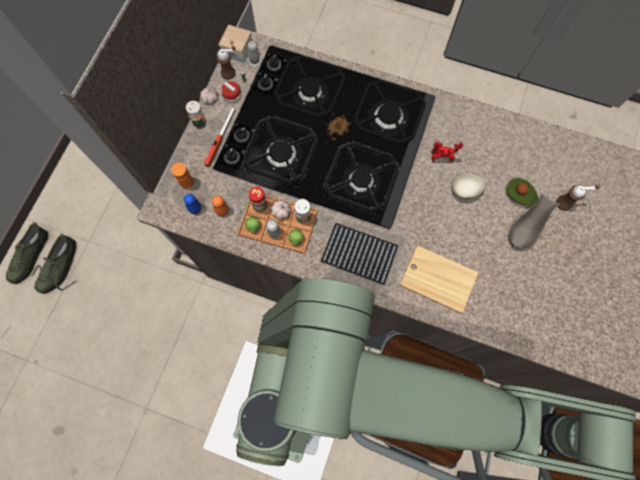

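View pics/scene0.png

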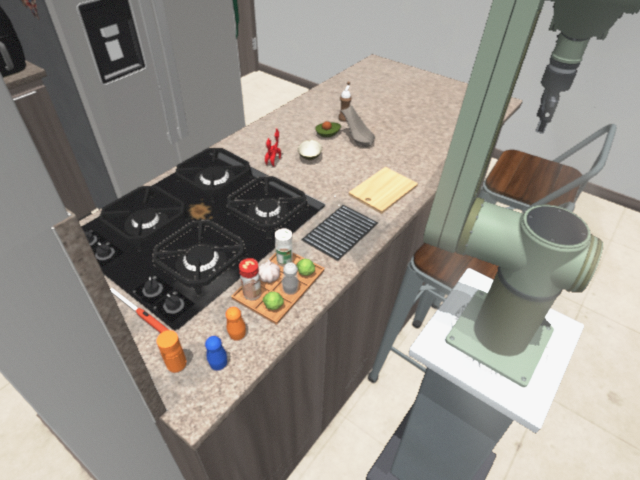

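The pictures show the caddy at top-image (278,222): red jar back left, garlic back middle, white jar back right, shaker front middle between the limes. The mat is at (358,252) and the board at (440,279). The orange and blue look-alikes stand to the left.

```bash
cat >> h.py <<'E'
from scipy.optimize import minimize
PROF=dict(red_jar=[(0,22.5),(106,22.5)],white_jar=[(0,21.5),(100,21.5)],shaker=[(0,22),(70,22),(90,17)],
 garlic=[(0,15),(12,27),(25,30),(38,26),(59,5)])
A=np.linspace(0,2*np.pi,40)
S=8
def render(p,name,x,y,z):
    m=np.zeros((480,640),np.float32);o=pix(p,(x,y,z)).astype(int)-24
    pts=np.array([pix(p,(x+r*np.cos(a),y+r*np.sin(a),z+h)) for h,r in PROF[name] for a in A])
    big=np.zeros((960,960),np.uint8);o=pts.mean(0).astype(int)-30
    cv2.fillConvexPoly(big,cv2.convexHull(np.round((pts-o+0.5)*16-.5).astype(np.int32)),1)
    m[o[1]:o[1]+60,o[0]:o[0]+60]=cv2.resize(big.astype(np.float32),(60,60),interpolation=cv2.INTER_AREA)
    return m
def mask(p,name,xy,z):
    # pick silhouette nearest expected
    c=pix(p,(*xy,z+PROF[name][-1][0]/2) if name in PROF else (*xy,z));best=None
    for r in silhouettes(name,p):
        b=r['box'];d=np.hypot((b[0]+b[2])/2-c[0],(b[1]+b[3])/2-c[1])
        if best is None or d<best[0]: best=(d,r)
    return best[1] if best and best[0]<15 else None
def locate(name,xy,z,pics,others=()):
    ms=[]
    for p in pics:
        r=mask(p,name,xy,z)
        if r is None: print('missing',name,p['shot']);continue
        ex=np.zeros((480,640),bool)
        for n,q,zz in others:
            o=mask(p,n,q,zz)
            if o is not None: ex|=cv2.dilate(o['mask'].astype(np.uint8),np.ones((3,3)))>0
        ms.append((p,r['mask'],~ex|r['mask']))
    def cost(v,k): return sum(np.abs(render(p,name,*v,z)-m)[k_].sum() for p,m,k_ in k)
    def fit(k): 
        r=minimize(cost,xy,args=(k,),method='Nelder-Mead',options=dict(initial_simplex=[xy,(xy[0]+12,xy[1]),(xy[0],xy[1]+12)],xatol=.3,fatol=.1)); return r.x,r.fun
    print(name,'both',fit(ms),'each',[fit([m]) for m in ms],'px',[m[1].sum() for m in ms])
E
python3 - <<'E'
from h import *
np.set_printoptions(precision=1,suppress=True)
ps=[snapshot('top'),snapshot('scene')]
N=dict(red_jar=(527,275),white_jar=(539,143),shaker=(471,200),garlic=(534,211))
L=[('lime_left',(469,265),26),('lime_right',(478,135),26)]
for n in N: locate(n,N[n],6,ps,[(k,v,6) for k,v in N.items() if k!=n]+L)
for t,z,xy in(('caddy',14,(503,204)),('mat',4,(497,-53)),('board',12,(500,-294))):
    for p in ps:
        r=mask(p,t,xy,z)
        if r is None: print(t,'none');continue
        c=max(cv2.findContours(r['mask'].astype(np.uint8),0,2)[0],key=len)[:,0]
        w=np.array([world(p,q,z)[:2] for q in c],np.float32);print(t,p['shot'],cv2.minAreaRect(w))
E
```

```text
red_jar both (array([530. , 269.3]), np.float64(110.69140625)) each [(array([532.8, 271.8]), np.float64(28.78515625)), (array([529.1, 269.3]), np.float64(53.12890625))] px [np.int64(387), np.int64(709)]
white_jar both (array([539.2, 136.5]), np.float64(120.95703125)) each [(array([541.2, 135.5]), np.float64(73.83984375)), (array([537.1, 138.7]), np.float64(37.265625))] px [np.int64(265), np.int64(538)]
shaker both (array([467.5, 197.3]), np.float64(164.57421875)) each [(array([473.9, 204.3]), np.float64(75.30859375)), (array([469.9, 194.9]), np.float64(67.5546875))] px [np.int64(215), np.int64(444)]
garlic both (array([534.7, 204.7]), np.float64(67.59765625)) each [(array([536.6, 204.8]), np.float64(34.0078125)), (array([533.6, 205.2]), np.float64(25.3984375))] px [np.int64(280), np.int64(380)]
caddy 3 ((501.67449951171875, 201.5963134765625), (145.5718231201172, 213.65420532226562), 5.206086158752441)
caddy 4 ((497.3228454589844, 205.5449676513672), (143.6907958984375, 213.7893829345703), 3.952470541000366)
mat none
mat 4 ((493.99322509765625, -56.741004943847656), (202.973876953125, 130.06536865234375), 88.9594497680664)
board 3 ((500.3204345703125, -296.7381286621094), (194.37237548828125, 133.41079711914062), 84.43010711669922)
board 4 ((497.09283447265625, -290.5008239746094), (203.83302307128906, 139.94189453125), 85.01782989501953)
```

Run:
```python
from h import *
a=cv2.imread('pics/top0.png')[170:320,230:490];b=cv2.imread('pics/scene0.png')[160:340,220:430]
cv2.imwrite('pics/c0.png',np.hstack([cv2.resize(a,(400,300),interpolation=2),cv2.resize(b,(400,300),interpolation=2)]))
```

```text
(no output)
```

View pics/c0.png

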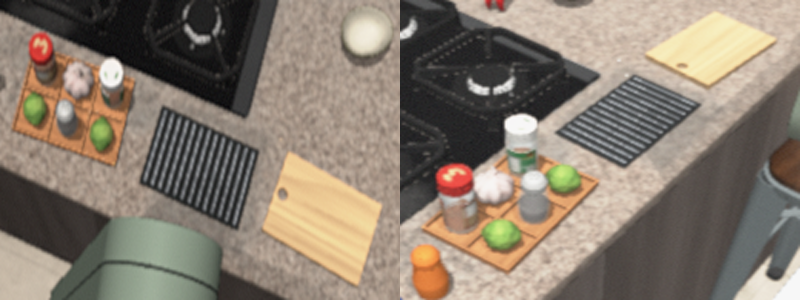

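The crop confirms the layout, and the model fits agree with the caddy grid: centre about (500,204), yaw about 0.08. Next, a planner that turns waypoints into rows.

```bash
cat > plan.py <<'E'
# usage: plan(start(x,y,z,psi), [waypoints (x,y,z,psi,grip)]) prints rows; returns commanded end
import numpy as np, json
from scipy.spatial.transform import Rotation as R
def Rt(psi): return np.array([[np.cos(psi),np.sin(psi),0],[np.sin(psi),-np.cos(psi),0],[0,0,-1]])
def plan(s,wps,step=40,turn=.13):
    rows=[];cur=np.array(s,float)
    for w in wps:
        g=w[4];t=np.array(w[:4],float)
        n=max(1,int(np.ceil(max(np.linalg.norm(t[:3]-cur[:3])/(w[5] if len(w)>5 else step),abs(t[3]-cur[3])/turn))))
        if len(w)>6: n=max(n,w[6])
        rows+= [(cur+(t-cur)*i/n,g) for i in range(1,n+1)];cur=t
    while len(rows)%5: rows.append(rows[-1])
    c=np.array(s,float)
    for k in range(0,len(rows),5):
        b=c.copy();out=[]
        for t,g in rows[k:k+5]:
            d=np.round(Rt(b[3]).T@(t[:3]-b[:3])/1000,3);u=np.round(-(t[3]-b[3])/(np.pi/2),3)
            out.append([*[float(v)+0. for v in d],0,0,float(u)+0.,g])
            c=np.r_[b[:3]+Rt(b[3])@d*1000,b[3]-u*np.pi/2]
        print(json.dumps(out))
    print('end',np.round(c,4).tolist())
E
python3 - <<'E'
from h import *;from plan import Rt,plan
M=R.from_rotvec(read_state()['tool_rot']).as_matrix();print(M,np.arctan2(M[1,0],M[0,0]))
E
```

```text
[[ 9.52703209e-01  3.03902280e-01  3.96645096e-06]
 [ 3.03902280e-01 -9.52703209e-01  1.14021259e-06]
 [ 4.12536376e-06  1.19129299e-07 -1.00000000e+00]] 0.30878600153288954
```

Run:
```python
from plan import *
plan((174.739,-547.808,231.282,.3088),[(530,271,231,.865,1,45),(530,271,130,.865,1,35)])
```

```text
[[0.029, -0.034, 0.0, 0, 0, -0.018, 1], [0.059, -0.067, 0.0, 0, 0, -0.035, 1], [0.088, -0.101, 0.0, 0, 0, -0.053, 1], [0.117, -0.134, 0.0, 0, 0, -0.071, 1], [0.147, -0.168, 0.0, 0, 0, -0.089, 1]]
[[0.034, -0.029, 0.0, 0, 0, -0.017, 1], [0.067, -0.058, 0.0, 0, 0, -0.035, 1], [0.101, -0.088, 0.0, 0, 0, -0.053, 1], [0.135, -0.117, 0.0, 0, 0, -0.07, 1], [0.169, -0.146, 0.0, 0, 0, -0.088, 1]]
[[0.037, -0.024, 0.0, 0, 0, -0.018, 1], [0.075, -0.049, 0.0, 0, 0, -0.035, 1], [0.112, -0.073, 0.0, 0, 0, -0.053, 1], [0.149, -0.097, 0.0, 0, 0, -0.071, 1], [0.187, -0.121, 0.0, 0, 0, -0.089, 1]]
[[0.04, -0.019, 0.0, 0, 0, -0.017, 1], [0.081, -0.038, 0.0, 0, 0, -0.035, 1], [0.121, -0.057, 0.0, 0, 0, -0.053, 1], [0.162, -0.076, 0.0, 0, 0, -0.07, 1], [0.202, -0.094, 0.0, 0, 0, -0.088, 1]]
[[0.0, 0.0, 0.034, 0, 0, 0.0, 1], [0.0, 0.0, 0.068, 0, 0, 0.0, 1], [0.0, 0.0, 0.101, 0, 0, 0.0, 1], [0.0, 0.0, 0.101, 0, 0, 0.0, 1], [0.0, 0.0, 0.101, 0, 0, 0.0, 1]]
end [529.928, 270.5315, 130.282, 0.8649]
```

>>> {"api": "move_arm", "payload": {"series": [[0.029,-0.034,0.0,0,0,-0.018,1],[0.059,-0.067,0.0,0,0,-0.035,1],[0.088,-0.101,0.0,0,0,-0.053,1],[0.117,-0.134,0.0,0,0,-0.071,1],[0.147,-0.168,0.0,0,0,-0.089,1]]}}

```text
time: 4.2
ee_pos: [264.1, -341.6, 231.4]
tool_rot: [3.062, 0.699, 0.001]
contact_force: [1.3, 0.3, 0.9]
width: 85.8
gripper_force: 0.0
```

>>> {"api": "move_arm", "payload": {"series": [[0.034,-0.029,0.0,0,0,-0.017,1],[0.067,-0.058,0.0,0,0,-0.035,1],[0.101,-0.088,0.0,0,0,-0.053,1],[0.135,-0.117,0.0,0,0,-0.07,1],[0.169,-0.146,0.0,0,0,-0.088,1]]}}

```text
time: 4.7
ee_pos: [353.1, -136.6, 231.7]
tool_rot: [3.006, 0.909, 0.002]
contact_force: [0.2, -0.7, 0.8]
width: 85.3
gripper_force: 0.0
```

>>> {"api": "move_arm", "payload": {"series": [[0.037,-0.024,0.0,0,0,-0.018,1],[0.075,-0.049,0.0,0,0,-0.035,1],[0.112,-0.073,0.0,0,0,-0.053,1],[0.149,-0.097,0.0,0,0,-0.071,1],[0.187,-0.121,0.0,0,0,-0.089,1]]}}

```text
time: 5.2
ee_pos: [441.9, 68.0, 231.7]
tool_rot: [2.935, 1.119, 0.002]
contact_force: [1.4, -1.1, 0.1]
width: 85.2
gripper_force: 0.0
```

>>> {"api": "move_arm", "payload": {"series": [[0.04,-0.019,0.0,0,0,-0.017,1],[0.081,-0.038,0.0,0,0,-0.035,1],[0.121,-0.057,0.0,0,0,-0.053,1],[0.162,-0.076,0.0,0,0,-0.07,1],[0.202,-0.094,0.0,0,0,-0.088,1]]}}

```text
time: 5.7
ee_pos: [530.4, 272.6, 231.3]
tool_rot: [2.851, 1.319, 0.0]
contact_force: [0.8, -0.6, 0.3]
width: 85.7
gripper_force: 0.0
```

Run:
```python
from h import *
s=read_state();out=[]
for n in('top','scene'):
    p=snapshot(n);im=p['image'][:,:,::-1].copy()
    Rm=R.from_rotvec(s['tool_rot']).as_matrix();c=pix(p,s['ee_pos'])
    o=c.astype(int)-[66,60];im=cv2.resize(im[o[1]:o[1]+120,o[0]:o[0]+132],None,fx=3,fy=3,interpolation=2)
    for v in [(0,0,0),(0,42.5,-13),(0,-42.5,-13)]:
        q=(pix(p,s['ee_pos']+Rm@np.array(v))-o+.5)*3;cv2.circle(im,tuple(q.astype(int)),3,(255,0,255),1)
    out.append(im)
cv2.imwrite('pics/g1.png',np.hstack(out))
```

```text
(no output)
```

View pics/g1.png

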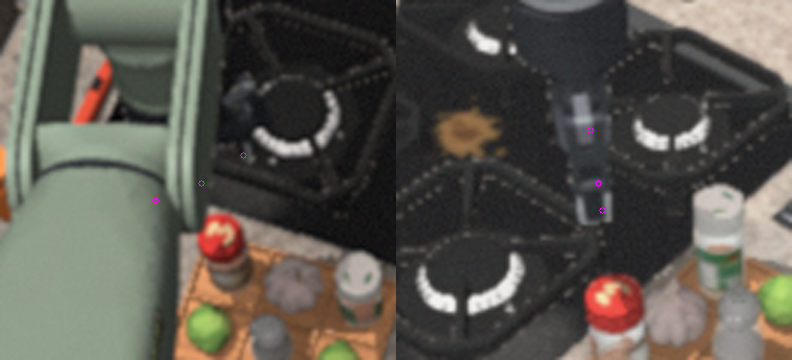

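The near fingertip is about 2 px from its projection, which is within tolerance. The jar stands below the jaws, so I'll descend and close.

>>> {"api": "move_arm", "payload": {"series": [[0,0,0.034,0,0,0,1],[0,0,0.068,0,0,0,1],[0,0,0.101,0,0,0,1],[0,0,0.121,0,0,0,1],[0,0,0.131,0,0,0,1]]}}

```text
time: 6.3
ee_pos: [527.9, 269.3, 97.6]
tool_rot: [-2.852, -1.316, 0.008]
contact_force: [-0.4, 0.2, -0.1]
width: 85.4
gripper_force: 0.0
```

>>> {"api": "move_arm", "payload": {"series": [[0,0,0.015,0,0,0,1],[0,0,0.03,0,0,0,1],[0,0,0.038,0,0,0,1],[0,0,0.038,0,0,0,0.3],[0,0,0.038,0,0,0,-0.2]]}}

```text
time: 6.8
ee_pos: [530.3, 270.7, 62.7]
tool_rot: [2.852, 1.317, 0.001]
contact_force: [0.4, 1.0, 0.0]
width: 58.9
gripper_force: 0.0
```

>>> {"api": "move_arm", "payload": {"series": [[0,0,0,0,0,0,-0.5],[0,0,0,0,0,0,-1],[0,0,0,0,0,0,-1],[0,0,0,0,0,0,-1],[0,0,0,0,0,0,-1]]}}

```text
time: 7.3
ee_pos: [531.1, 270.8, 63.5]
tool_rot: [2.852, 1.316, 0.004]
contact_force: [1.8, -1.0, 4.8]
width: 43.2
gripper_force: 60.7
```

Run:
```python
from plan import *
plan((529.928,270.5315,62.282,.8649),[(530,270.5,92,.8649,-1,10),(530,270.5,202,.8649,-1,30),(495,-118,202,.8649,-1,38),(495,-118,82,.8649,-1,30),(495,-118,61.3,.8649,-1,7)])
```

```text
[[0.0, 0.0, -0.01, 0, 0, 0.0, -1], [0.0, 0.0, -0.02, 0, 0, 0.0, -1], [0.0, 0.0, -0.03, 0, 0, 0.0, -1], [0.0, 0.0, -0.057, 0, 0, 0.0, -1], [0.0, 0.0, -0.085, 0, 0, 0.0, -1]]
[[0.0, 0.0, -0.027, 0, 0, 0.0, -1], [0.0, 0.0, -0.055, 0, 0, 0.0, -1], [-0.029, 0.021, -0.055, 0, 0, 0.0, -1], [-0.058, 0.041, -0.055, 0, 0, 0.0, -1], [-0.087, 0.062, -0.055, 0, 0, 0.0, -1]]
[[-0.029, 0.02, 0.0, 0, 0, 0.0, -1], [-0.058, 0.041, 0.0, 0, 0, 0.0, -1], [-0.087, 0.061, 0.0, 0, 0, 0.0, -1], [-0.116, 0.082, 0.0, 0, 0, 0.0, -1], [-0.145, 0.102, 0.0, 0, 0, 0.0, -1]]
[[-0.028, 0.02, 0.0, 0, 0, 0.0, -1], [-0.057, 0.041, 0.0, 0, 0, 0.0, -1], [-0.086, 0.061, 0.0, 0, 0, 0.0, -1], [-0.086, 0.061, 0.03, 0, 0, 0.0, -1], [-0.086, 0.061, 0.06, 0, 0, 0.0, -1]]
[[0.0, 0.0, 0.03, 0, 0, 0.0, -1], [0.0, 0.0, 0.06, 0, 0, 0.0, -1], [0.0, 0.0, 0.067, 0, 0, 0.0, -1], [0.0, 0.0, 0.074, 0, 0, 0.0, -1], [0.0, 0.0, 0.081, 0, 0, 0.0, -1]]
end [494.8681, -117.4373, 61.282, 0.8649]
```

>>> {"api": "move_arm", "payload": {"series": [[0,0,-0.01,0,0,0,-1],[0,0,-0.02,0,0,0,-1],[0,0,-0.03,0,0,0,-1],[0,0,-0.057,0,0,0,-1],[0,0,-0.085,0,0,0,-1]]}}

```text
time: 7.8
ee_pos: [528.8, 270.3, 147.5]
tool_rot: [-2.852, -1.317, 0.004]
contact_force: [0.4, -0.1, -0.9]
width: 43.0
gripper_force: 60.6
```

>>> {"api": "move_arm", "payload": {"series": [[0,0,-0.027,0,0,0,-1],[0,0,-0.055,0,0,0,-1],[-0.029,0.021,-0.055,0,0,0,-1],[-0.058,0.041,-0.055,0,0,0,-1],[-0.087,0.062,-0.055,0,0,0,-1]]}}

```text
time: 8.3
ee_pos: [520.2, 163.4, 203.2]
tool_rot: [2.851, 1.319, 0.001]
contact_force: [1.2, -0.3, -0.7]
width: 43.3
gripper_force: 60.6
```

>>> {"api": "move_arm", "payload": {"series": [[-0.029,0.02,0,0,0,0,-1],[-0.058,0.041,0,0,0,0,-1],[-0.087,0.061,0,0,0,0,-1],[-0.116,0.082,0,0,0,0,-1],[-0.145,0.102,0,0,0,0,-1]]}}

```text
time: 8.8
ee_pos: [503.7, -13.6, 202.9]
tool_rot: [2.852, 1.317, 0.001]
contact_force: [0.9, -0.3, -1.3]
width: 43.1
gripper_force: 60.6
```

>>> {"api": "move_arm", "payload": {"series": [[-0.028,0.02,0,0,0,0,-1],[-0.057,0.041,0,0,0,0,-1],[-0.086,0.061,0,0,0,0,-1],[-0.086,0.061,0.03,0,0,0,-1],[-0.086,0.061,0.06,0,0,0,-1]]}}

```text
time: 9.3
ee_pos: [495.9, -119.2, 143.5]
tool_rot: [2.851, 1.312, 0.005]
contact_force: [-0.5, -0.3, -1.7]
width: 43.6
gripper_force: 60.7
```

>>> {"api": "move_arm", "payload": {"series": [[0,0,0.03,0,0,0,-1],[0,0,0.06,0,0,0,-1],[0,0,0.067,0,0,0,-1],[0,0,0.074,0,0,0,-1],[0,0,0.081,0,0,0,-1]]}}

```text
time: 9.8
ee_pos: [496.2, -117.9, 62.5]
tool_rot: [2.85, 1.316, 0.003]
contact_force: [0.4, 0.3, -1.4]
width: 43.2
gripper_force: 60.7
```

>>> {"api": "move_arm", "payload": {"series": [[0,0,0.001,0,0,0,-1],[0,0,0.001,0,0,0,-1],[0,0,0.002,0,0,0,-1],[0,0,0.002,0,0,0,-1],[0,0,0.002,0,0,0,-1]]}}

```text
time: 10.3
ee_pos: [496.2, -117.9, 61.4]
tool_rot: [2.851, 1.316, 0.003]
contact_force: [-2.1, -0.4, 7.3]
width: 43.4
gripper_force: 60.7
```

Run:
```python
from plan import *
P=.8649
plan((494.868,-117.437,59.282,P),[(494.87,-117.44,60.3,P,-.1,40,2),(494.87,-117.44,60.3,P,.5,40,1),(494.87,-117.44,60.3,P,1,40,2),(494.87,-117.44,140,P,1,35),(539,137.5,140,P,1,42),(539,137.5,60.3,P,1,30),(539,137.5,60.3,P,.2,30,1),(539,137.5,60.3,P,-1,30,5)])
```

```text
[[0.0, 0.0, -0.001, 0, 0, 0.0, -0.1], [0.0, 0.0, -0.001, 0, 0, 0.0, -0.1], [0.0, 0.0, -0.001, 0, 0, 0.0, 0.5], [0.0, 0.0, -0.001, 0, 0, 0.0, 1], [0.0, 0.0, -0.001, 0, 0, 0.0, 1]]
[[0.0, 0.0, -0.027, 0, 0, 0.0, 1], [0.0, 0.0, -0.053, 0, 0, 0.0, 1], [0.0, 0.0, -0.08, 0, 0, 0.0, 1], [0.032, -0.019, -0.08, 0, 0, 0.0, 1], [0.064, -0.038, -0.08, 0, 0, 0.0, 1]]
[[0.031, -0.018, 0.0, 0, 0, 0.0, 1], [0.063, -0.037, 0.0, 0, 0, 0.0, 1], [0.095, -0.056, 0.0, 0, 0, 0.0, 1], [0.127, -0.075, 0.0, 0, 0, 0.0, 1], [0.159, -0.094, 0.0, 0, 0, 0.0, 1]]
[[0.0, 0.0, 0.027, 0, 0, 0.0, 1], [0.0, 0.0, 0.053, 0, 0, 0.0, 1], [0.0, 0.0, 0.08, 0, 0, 0.0, 1], [0.0, 0.0, 0.08, 0, 0, 0.0, 0.2], [0.0, 0.0, 0.08, 0, 0, 0.0, -1]]
[[0.0, 0.0, 0.0, 0, 0, 0.0, -1], [0.0, 0.0, 0.0, 0, 0, 0.0, -1], [0.0, 0.0, 0.0, 0, 0, 0.0, -1], [0.0, 0.0, 0.0, 0, 0, 0.0, -1], [0.0, 0.0, 0.0, 0, 0, 0.0, -1]]
end [539.0757, 137.9033, 60.282, 0.8649]
```

>>> {"api": "move_arm", "payload": {"series": [[0,0,-0.001,0,0,0,-0.1],[0,0,-0.001,0,0,0,-0.1],[0,0,-0.001,0,0,0,0.5],[0,0,-0.001,0,0,0,1],[0,0,-0.001,0,0,0,1]]}}

```text
time: 10.8
ee_pos: [494.4, -117.3, 59.9]
tool_rot: [-2.852, -1.316, 0.001]
contact_force: [1.1, 1.1, 0.6]
width: 83.8
gripper_force: 0.0
```

>>> {"api": "move_arm", "payload": {"series": [[0,0,-0.027,0,0,0,1],[0,0,-0.053,0,0,0,1],[0,0,-0.08,0,0,0,1],[0.032,-0.019,-0.08,0,0,0,1],[0.064,-0.038,-0.08,0,0,0,1]]}}

```text
time: 11.3
ee_pos: [508.5, -44.3, 141.6]
tool_rot: [2.853, 1.312, 0.004]
contact_force: [0.3, -0.0, 0.3]
width: 85.3
gripper_force: 0.0
```

>>> {"api": "move_arm", "payload": {"series": [[0.031,-0.018,0,0,0,0,1],[0.063,-0.037,0,0,0,0,1],[0.095,-0.056,0,0,0,0,1],[0.127,-0.075,0,0,0,0,1],[0.159,-0.094,0,0,0,0,1]]}}

```text
time: 11.8
ee_pos: [538.9, 139.4, 139.9]
tool_rot: [-2.852, -1.317, 0.001]
contact_force: [0.4, -0.4, 0.9]
width: 85.8
gripper_force: 0.0
```

>>> {"api": "move_arm", "payload": {"series": [[0,0,0.027,0,0,0,1],[0,0,0.053,0,0,0,1],[0,0,0.08,0,0,0,1],[0,0,0.08,0,0,0,0.2],[0,0,0.08,0,0,0,-1]]}}

```text
time: 12.3
ee_pos: [538.5, 137.8, 59.8]
tool_rot: [-2.852, -1.316, 0.003]
contact_force: [-1.1, 0.7, 0.2]
width: 59.1
gripper_force: 0.0
```

>>> {"api": "move_arm", "payload": {"series": [[0,0,0,0,0,0,-1],[0,0,0,0,0,0,-1],[0,0,0,0,0,0,-1],[0,0,0,0,0,0,-1],[0,0,0,0,0,0,-1]]}}

```text
time: 12.8
ee_pos: [540.8, 137.9, 62.1]
tool_rot: [2.851, 1.316, 0.006]
contact_force: [0.6, -1.1, 5.6]
width: 41.2
gripper_force: 59.9
```

Run:
```python
from h import *
np.set_printoptions(precision=1,suppress=True)
s=read_state();print(s['width'],s['gripper_force'])
ps=[snapshot('top'),snapshot('scene')]
locate('red_jar',(495,-118),4,ps[1:])
im=ps[1]['image'][:,:,::-1];save(ps[0],'top2')
cv2.imwrite('pics/s2.png',cv2.resize(im[130:330,220:420],None,fx=3,fy=3,interpolation=2))
from plan import plan
P=.8649
plan((539.0757,137.9033,60.282,P),[(539.08,137.9,90,P,-1,10),(539,138,190,P,-1,30),(496,-54,190,P,-1,38),(496,-54,80,P,-1,30),(496,-54,58.3,P,-1,6)])
```

```text
41.24751104927987 59.93075767764822
red_jar both (array([ 493.5, -117.6]), np.float64(67.328125)) each [(array([ 493.5, -117.6]), np.float64(67.328125))] px [np.int64(514)]
[[0.0, 0.0, -0.01, 0, 0, 0.0, -1], [0.0, 0.0, -0.02, 0, 0, 0.0, -1], [0.0, 0.0, -0.03, 0, 0, 0.0, -1], [0.0, 0.0, -0.055, 0, 0, 0.0, -1], [0.0, 0.0, -0.08, 0, 0, 0.0, -1]]
[[0.0, 0.0, -0.025, 0, 0, 0.0, -1], [0.0, 0.0, -0.05, 0, 0, 0.0, -1], [-0.029, 0.015, -0.05, 0, 0, 0.0, -1], [-0.058, 0.03, -0.05, 0, 0, 0.0, -1], [-0.087, 0.046, -0.05, 0, 0, 0.0, -1]]
[[-0.029, 0.015, 0.0, 0, 0, 0.0, -1], [-0.058, 0.03, 0.0, 0, 0, 0.0, -1], [-0.087, 0.046, 0.0, 0, 0, 0.0, -1], [-0.087, 0.046, 0.028, 0, 0, 0.0, -1], [-0.087, 0.046, 0.055, 0, 0, 0.0, -1]]
[[0.0, 0.0, 0.028, 0, 0, 0.0, -1], [0.0, 0.0, 0.055, 0, 0, 0.0, -1], [0.0, 0.0, 0.061, 0, 0, 0.0, -1], [0.0, 0.0, 0.066, 0, 0, 0.0, -1], [0.0, 0.0, 0.072, 0, 0, 0.0, -1]]
[[0.0, 0.0, 0.005, 0, 0, 0.0, -1], [0.0, 0.0, 0.005, 0, 0, 0.0, -1], [0.0, 0.0, 0.005, 0, 0, 0.0, -1], [0.0, 0.0, 0.005, 0, 0, 0.0, -1], [0.0, 0.0, 0.005, 0, 0, 0.0, -1]]
end [496.2139, -54.1979, 58.282, 0.8649]
```

View pics/s2.png

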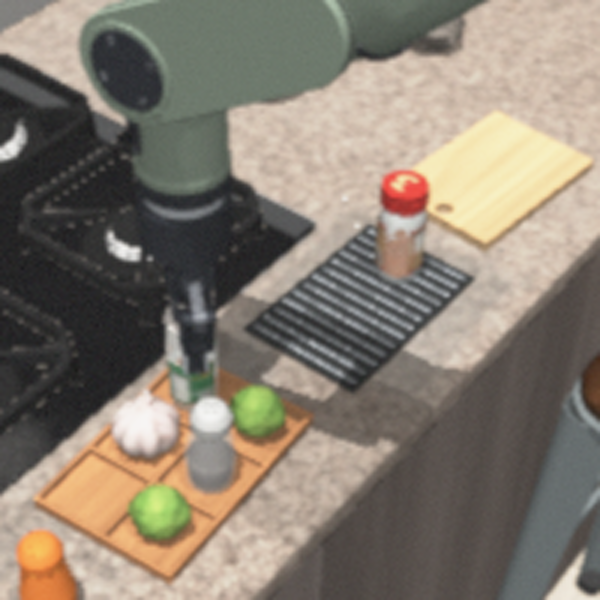

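The picture shows the red jar upright on the mat at about (403,225) in the crop and the white jar gripped at (192,350). The garlic, shaker and limes are undisturbed.

>>> {"api": "move_arm", "payload": {"series": [[0,0,-0.01,0,0,0,-1],[0,0,-0.02,0,0,0,-1],[0,0,-0.03,0,0,0,-1],[0,0,-0.055,0,0,0,-1],[0,0,-0.08,0,0,0,-1]]}}

```text
time: 13.45
ee_pos: [538.2, 137.9, 140.8]
tool_rot: [-2.852, -1.316, 0.003]
contact_force: [1.3, -0.4, -0.5]
width: 41.5
gripper_force: 59.7
```

>>> {"api": "move_arm", "payload": {"series": [[0,0,-0.025,0,0,0,-1],[0,0,-0.05,0,0,0,-1],[-0.029,0.015,-0.05,0,0,0,-1],[-0.058,0.03,-0.05,0,0,0,-1],[-0.087,0.046,-0.05,0,0,0,-1]]}}

```text
time: 13.95
ee_pos: [517.1, 41.3, 191.2]
tool_rot: [2.851, 1.318, 0.001]
contact_force: [0.2, -1.2, -1.0]
width: 41.2
gripper_force: 59.7
```

>>> {"api": "move_arm", "payload": {"series": [[-0.029,0.015,0,0,0,0,-1],[-0.058,0.03,0,0,0,0,-1],[-0.087,0.046,0,0,0,0,-1],[-0.087,0.046,0.028,0,0,0,-1],[-0.087,0.046,0.055,0,0,0,-1]]}}

```text
time: 14.45
ee_pos: [497.0, -55.6, 136.4]
tool_rot: [2.852, 1.312, 0.005]
contact_force: [-0.3, 1.4, -1.0]
width: 41.3
gripper_force: 59.7
```

>>> {"api": "move_arm", "payload": {"series": [[0,0,0.028,0,0,0,-1],[0,0,0.055,0,0,0,-1],[0,0,0.061,0,0,0,-1],[0,0,0.066,0,0,0,-1],[0,0,0.072,0,0,0,-1]]}}

```text
time: 14.95
ee_pos: [497.7, -54.5, 64.6]
tool_rot: [2.85, 1.316, 0.004]
contact_force: [0.1, 0.5, -1.2]
width: 41.3
gripper_force: 59.8
```

>>> {"api": "move_arm", "payload": {"series": [[0,0,0.002,0,0,0,-1],[0,0,0.004,0,0,0,-1],[0,0,0.004,0,0,0,-1],[0,0,0.005,0,0,0,-1],[0,0,0.005,0,0,0,-1]]}}

```text
time: 15.45
ee_pos: [497.3, -54.4, 60.0]
tool_rot: [2.851, 1.316, 0.002]
contact_force: [-2.2, 0.7, 8.1]
width: 41.2
gripper_force: 59.1
```

>>> {"api": "move_arm", "payload": {"series": [[0,0,-0.001,0,0,0,-0.1],[0,0,-0.001,0,0,0,-0.1],[0,0,-0.001,0,0,0,0.5],[0,0,-0.001,0,0,0,1],[0,0,-0.001,0,0,0,1]]}}

```text
time: 15.95
ee_pos: [495.9, -54.1, 59.0]
tool_rot: [-2.852, -1.316, 0.001]
contact_force: [0.4, -0.1, -0.5]
width: 82.0
gripper_force: 0.0
```

>>> {"api": "move_arm", "payload": {"series": [[0,0,-0.027,0,0,0,1],[0,0,-0.054,0,0,0,1],[0,0,-0.081,0,0,0,1],[0,0,-0.101,0,0,0,1],[0,0,-0.101,0,0,0,1]]}}

```text
time: 16.45
ee_pos: [498.7, -54.9, 163.5]
tool_rot: [2.848, 1.315, 0.008]
contact_force: [1.0, -0.1, 0.3]
width: 85.6
gripper_force: 0.0
```

Run:
```python
from h import *
np.set_printoptions(precision=1,suppress=True)
ps=[snapshot('top'),snapshot('scene')]
N=dict(shaker=(469,198),garlic=(534,205))
L=[('lime_left',(469,265),26),('lime_right',(478,135),26)]
for n in N: locate(n,N[n],6,ps,[(k,v,6) for k,v in N.items() if k!=n]+L)
for n,xy in (('white_jar',(496,-54)),('red_jar',(495,-118))): locate(n,xy,4,ps[1:])
out=[]
for p in ps:
    im=p['image'][:,:,::-1].copy();o=pix(p,(500,204,20)).astype(int)-40
    im=cv2.resize(im[o[1]:o[1]+80,o[0]:o[0]+80],(400,400),interpolation=2)
    for xy in((466,201),(470,196)):
        for h,r in PROF['shaker'][::2]:
            q=np.array([(pix(p,(xy[0]+r*np.cos(a),xy[1]+r*np.sin(a),6+h))-o+.5)*5 for a in A]).astype(int)
            cv2.polylines(im,[q],True,(255,0,255) if xy[0]==466 else (255,255,0),1)
    out.append(im)
cv2.imwrite('pics/s3.png',np.hstack(out))
```

```text
shaker both (array([466., 199.]), np.float64(228.94140625)) each [(array([463. , 197.6]), np.float64(92.40234375)), (array([468., 197.]), np.float64(133.1640625))] px [np.int64(203), np.int64(439)]
garlic both (array([534.4, 204.2]), np.float64(109.3515625)) each [(array([537.8, 206.1]), np.float64(51.765625)), (array([533.5, 204.6]), np.float64(48.9453125))] px [np.int64(259), np.int64(376)]
white_jar both (array([496.4, -56.3]), np.float64(37.3203125)) each [(array([496.4, -56.3]), np.float64(37.3203125))] px [np.int64(535)]
red_jar both (array([ 493.7, -117.8]), np.float64(129.44140625)) each [(array([ 493.7, -117.8]), np.float64(129.44140625))] px [np.int64(456)]
```

View pics/s3.png

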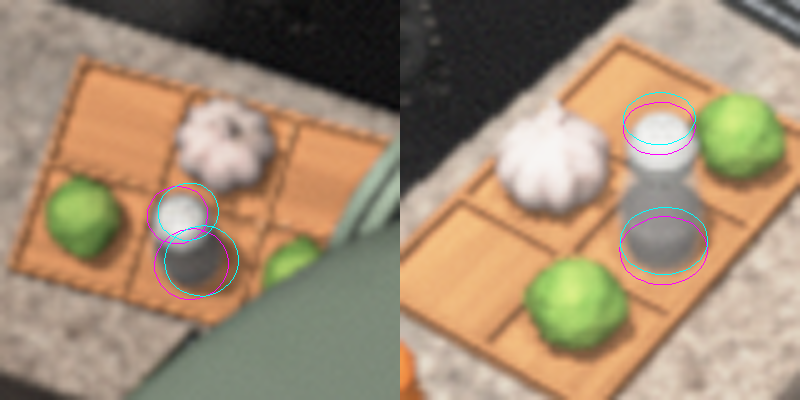

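The crop shows the shaker centred between my two overlays, at about (468,199). I'll grasp it on the diagonal.

Run:
```python
from plan import *
P=.8649
plan((496.2139,-54.1979,160.282,P),[(468,199,160,P,1,42),(468,199,61,P,1,30),(468,199,41,P,1,14),(468,199,41,P,.2,30,1),(468,199,41,P,-1,30,6)])
```

```text
[[0.025, -0.027, 0.0, 0, 0, 0.0, 1], [0.05, -0.053, 0.0, 0, 0, 0.0, 1], [0.075, -0.08, 0.0, 0, 0, 0.0, 1], [0.1, -0.106, 0.0, 0, 0, 0.0, 1], [0.125, -0.133, 0.0, 0, 0, 0.0, 1]]
[[0.024, -0.026, 0.0, 0, 0, 0.0, 1], [0.049, -0.053, 0.0, 0, 0, 0.0, 1], [0.049, -0.053, 0.025, 0, 0, 0.0, 1], [0.049, -0.053, 0.05, 0, 0, 0.0, 1], [0.049, -0.053, 0.075, 0, 0, 0.0, 1]]
[[0.0, 0.0, 0.024, 0, 0, 0.0, 1], [0.0, 0.0, 0.034, 0, 0, 0.0, 1], [0.0, 0.0, 0.044, 0, 0, 0.0, 1], [0.0, 0.0, 0.044, 0, 0, 0.0, 0.2], [0.0, 0.0, 0.044, 0, 0, 0.0, -1]]
[[0.0, 0.0, 0.0, 0, 0, 0.0, -1], [0.0, 0.0, 0.0, 0, 0, 0.0, -1], [0.0, 0.0, 0.0, 0, 0, 0.0, -1], [0.0, 0.0, 0.0, 0, 0, 0.0, -1], [0.0, 0.0, 0.0, 0, 0, 0.0, -1]]
end [467.5389, 198.8826, 41.282, 0.8649]
```

>>> {"api": "move_arm", "payload": {"series": [[0.025,-0.027,0,0,0,0,1],[0.05,-0.053,0,0,0,0,1],[0.075,-0.08,0,0,0,0,1],[0.1,-0.106,0,0,0,0,1],[0.125,-0.133,0,0,0,0,1]]}}

```text
time: 17.95
ee_pos: [475.9, 128.5, 160.5]
tool_rot: [2.852, 1.316, 0.001]
contact_force: [0.9, 0.0, 0.2]
width: 85.6
gripper_force: 0.0
```

>>> {"api": "move_arm", "payload": {"series": [[0.024,-0.026,0,0,0,0,1],[0.049,-0.053,0,0,0,0,1],[0.049,-0.053,0.025,0,0,0,1],[0.049,-0.053,0.05,0,0,0,1],[0.049,-0.053,0.075,0,0,0,1]]}}

```text
time: 18.45
ee_pos: [467.7, 199.6, 84.8]
tool_rot: [2.851, 1.318, 0.002]
contact_force: [0.3, 0.2, 0.3]
width: 85.4
gripper_force: 0.0
```

>>> {"api": "move_arm", "payload": {"series": [[0,0,0.024,0,0,0,1],[0,0,0.034,0,0,0,1],[0,0,0.044,0,0,0,1],[0,0,0.044,0,0,0,0.2],[0,0,0.044,0,0,0,-1]]}}

```text
time: 18.95
ee_pos: [468.3, 199.0, 42.0]
tool_rot: [2.852, 1.316, 0.002]
contact_force: [-0.6, -0.9, 0.3]
width: 59.2
gripper_force: 0.0
```

>>> {"api": "move_arm", "payload": {"series": [[0,0,0,0,0,0,-1],[0,0,0,0,0,0,-1],[0,0,0,0,0,0,-1],[0,0,0,0,0,0,-1],[0,0,0,0,0,0,-1]]}}

```text
time: 19.45
ee_pos: [469.4, 199.2, 43.0]
tool_rot: [2.851, 1.316, 0.006]
contact_force: [0.9, 0.3, 6.1]
width: 36.3
gripper_force: 59.9
```

Run:
```python
from plan import *
P=.8649
plan((467.5389,198.8826,41.282,P),[(467.54,198.88,71.3,P,-1,10),(467.54,198.88,171,P,-1,30),(497,12,171,P,-1,38),(497,12,61,P,-1,30),(497,12,42.3,P,-1,7),(497,12,39.3,P,-1,2)])
```

```text
[[0.0, 0.0, -0.008, 0, 0, 0.0, -1], [0.0, 0.0, -0.015, 0, 0, 0.0, -1], [0.0, 0.0, -0.023, 0, 0, 0.0, -1], [0.0, 0.0, -0.03, 0, 0, 0.0, -1], [0.0, 0.0, -0.055, 0, 0, 0.0, -1]]
[[0.0, 0.0, -0.025, 0, 0, 0.0, -1], [0.0, 0.0, -0.05, 0, 0, 0.0, -1], [0.0, 0.0, -0.075, 0, 0, 0.0, -1], [-0.025, 0.029, -0.075, 0, 0, 0.0, -1], [-0.049, 0.057, -0.075, 0, 0, 0.0, -1]]
[[-0.025, 0.029, 0.0, 0, 0, 0.0, -1], [-0.049, 0.058, 0.0, 0, 0, 0.0, -1], [-0.074, 0.087, 0.0, 0, 0, 0.0, -1], [-0.074, 0.087, 0.028, 0, 0, 0.0, -1], [-0.074, 0.087, 0.055, 0, 0, 0.0, -1]]
[[0.0, 0.0, 0.028, 0, 0, 0.0, -1], [0.0, 0.0, 0.055, 0, 0, 0.0, -1], [0.0, 0.0, 0.062, 0, 0, 0.0, -1], [0.0, 0.0, 0.068, 0, 0, 0.0, -1], [0.0, 0.0, 0.074, 0, 0, 0.0, -1]]
[[0.0, 0.0, 0.001, 0, 0, 0.0, -1], [0.0, 0.0, 0.003, 0, 0, 0.0, -1], [0.0, 0.0, 0.003, 0, 0, 0.0, -1], [0.0, 0.0, 0.003, 0, 0, 0.0, -1], [0.0, 0.0, 0.003, 0, 0, 0.0, -1]]
end [497.3352, 11.8607, 39.282, 0.8649]
```

>>> {"api": "move_arm", "payload": {"series": [[0,0,-0.002,0,0,0,-1],[0,0,-0.004,0,0,0,-1],[0,0,-0.006,0,0,0,-1],[0,0,-0.008,0,0,0,-1],[0,0,-0.01,0,0,0,-1]]}}

```text
time: 19.95
ee_pos: [467.2, 198.8, 51.2]
tool_rot: [-2.852, -1.317, 0.001]
contact_force: [-0.4, 0.2, -1.1]
width: 36.1
gripper_force: 59.3
```

Run:
```python
from h import *
s=read_state();print(s['width'],s['contact_force'],s['ee_pos'])
p=snapshot('scene');o=pix(p,(500,204,20)).astype(int)-[40,50]
cv2.imwrite('pics/s4.png',cv2.resize(p['image'][o[1]:o[1]+90,o[0]:o[0]+90,::-1],(540,540),interpolation=2))
```

```text
36.070402943820014 [-0.36936391  0.2231562  -1.12968381] [467.22508325 198.84547834  51.19751395]
```

View pics/s4.png

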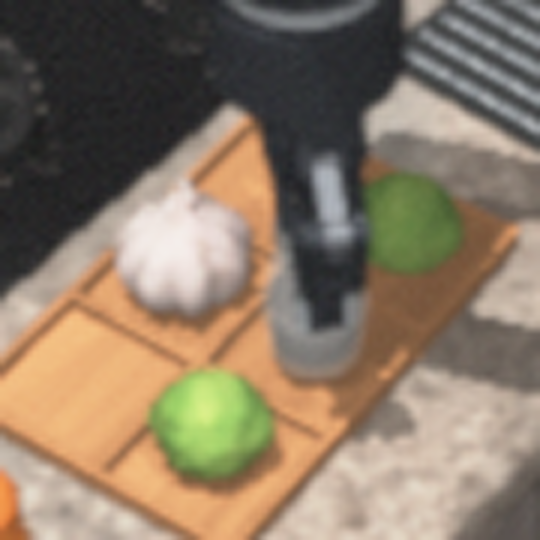

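The shaker is off the floor, held upright and stable (its base at (320,370) in the crop). I'll carry it to the mat.

>>> {"api": "move_arm", "payload": {"series": [[0,0,-0.01,0,0,0,-1],[0,0,-0.02,0,0,0,-1],[0,0,-0.03,0,0,0,-1],[0,0,-0.038,0,0,0,-1],[0,0,-0.045,0,0,0,-1]]}}

```text
time: 20.5
ee_pos: [468.0, 199.0, 97.6]
tool_rot: [2.852, 1.317, 0.002]
contact_force: [-0.4, 0.6, -1.0]
width: 36.2
gripper_force: 59.4
```

>>> {"api": "move_arm", "payload": {"series": [[0,0,-0.025,0,0,0,-1],[0,0,-0.05,0,0,0,-1],[0,0,-0.075,0,0,0,-1],[-0.025,0.029,-0.075,0,0,0,-1],[-0.049,0.057,-0.075,0,0,0,-1]]}}

```text
time: 21.0
ee_pos: [480.0, 124.5, 173.2]
tool_rot: [2.849, 1.32, 0.005]
contact_force: [0.3, -1.0, -1.6]
width: 36.0
gripper_force: 59.5
```

>>> {"api": "move_arm", "payload": {"series": [[-0.025,0.029,0,0,0,0,-1],[-0.049,0.058,0,0,0,0,-1],[-0.074,0.087,0,0,0,0,-1],[-0.074,0.087,0.028,0,0,0,-1],[-0.074,0.087,0.055,0,0,0,-1]]}}

```text
time: 21.5
ee_pos: [498.7, 10.2, 117.1]
tool_rot: [2.853, 1.312, 0.005]
contact_force: [-0.3, 0.7, -1.5]
width: 36.0
gripper_force: 59.5
```

>>> {"api": "move_arm", "payload": {"series": [[0,0,0.028,0,0,0,-1],[0,0,0.055,0,0,0,-1],[0,0,0.062,0,0,0,-1],[0,0,0.068,0,0,0,-1],[0,0,0.074,0,0,0,-1]]}}

```text
time: 22.0
ee_pos: [498.6, 11.7, 43.2]
tool_rot: [2.851, 1.316, 0.003]
contact_force: [0.1, -0.9, -0.3]
width: 36.1
gripper_force: 59.6
```

>>> {"api": "move_arm", "payload": {"series": [[0,0,0.001,0,0,0,-1],[0,0,0.002,0,0,0,-1],[0,0,0.002,0,0,0,-1],[0,0,0.002,0,0,0,-1],[0,0,0.002,0,0,0,-1]]}}

```text
time: 22.5
ee_pos: [498.2, 11.8, 41.1]
tool_rot: [2.852, 1.316, 0.003]
contact_force: [0.4, 1.0, 2.1]
width: 35.9
gripper_force: 60.0
```

Run:
```python
from plan import *
P=.8649
plan((497.3352,11.8607,39.282,P),[(497.34,11.86,141.3,P,1,30),(497.34,11.86,171.3,P,1,30,1),(534.5,205,171,.08,1,40),(534.5,205,91,.08,1,30),(534.5,205,41,.08,1,20),(534.5,205,11.3,.08,1,10)])
```

```text
[[0.0, 0.0, -0.026, 0, 0, 0.0, 1], [0.0, 0.0, -0.051, 0, 0, 0.0, 1], [0.0, 0.0, -0.077, 0, 0, 0.0, 1], [0.0, 0.0, -0.102, 0, 0, 0.0, 1], [0.0, 0.0, -0.132, 0, 0, 0.0, 1]]
[[0.024, -0.014, 0.0, 0, 0, 0.071, 1], [0.049, -0.028, 0.0, 0, 0, 0.143, 1], [0.073, -0.042, 0.0, 0, 0, 0.214, 1], [0.098, -0.055, 0.0, 0, 0, 0.286, 1], [0.122, -0.069, 0.0, 0, 0, 0.357, 1]]
[[0.013, -0.025, 0.0, 0, 0, 0.071, 1], [0.027, -0.05, 0.0, 0, 0, 0.143, 1], [0.027, -0.05, 0.027, 0, 0, 0.143, 1], [0.027, -0.05, 0.054, 0, 0, 0.143, 1], [0.027, -0.05, 0.08, 0, 0, 0.143, 1]]
[[0.0, 0.0, 0.017, 0, 0, 0.0, 1], [0.0, 0.0, 0.034, 0, 0, 0.0, 1], [0.0, 0.0, 0.05, 0, 0, 0.0, 1], [0.0, 0.0, 0.06, 0, 0, 0.0, 1], [0.0, 0.0, 0.07, 0, 0, 0.0, 1]]
[[0.0, 0.0, 0.01, 0, 0, 0.0, 1], [0.0, 0.0, 0.01, 0, 0, 0.0, 1], [0.0, 0.0, 0.01, 0, 0, 0.0, 1], [0.0, 0.0, 0.01, 0, 0, 0.0, 1], [0.0, 0.0, 0.01, 0, 0, 0.0, 1]]
end [534.7555, 205.2587, 11.282, 0.0795]
```

>>> {"api": "move_arm", "payload": {"series": [[0,0,0.001,0,0,0,-1],[0,0,0.001,0,0,0,-0.2],[0,0,0.001,0,0,0,0.2],[0,0,0.001,0,0,0,1],[0,0,0.001,0,0,0,1]]}}

```text
time: 23.0
ee_pos: [497.0, 11.9, 39.0]
tool_rot: [-2.852, -1.316, 0.001]
contact_force: [0.5, -0.4, -0.3]
width: 77.9
gripper_force: 0.0
```

>>> {"api": "move_arm", "payload": {"series": [[0,0,-0.01,0,0,0,1],[0,0,-0.04,0,0,0,1],[0,0,-0.072,0,0,0,1],[0,0,-0.102,0,0,0,1],[0,0,-0.132,0,0,0,1]]}}

```text
time: 23.5
ee_pos: [497.2, 11.9, 173.1]
tool_rot: [2.852, 1.316, 0.001]
contact_force: [-0.3, -1.4, -0.4]
width: 85.5
gripper_force: 0.0
```

>>> {"api": "move_arm", "payload": {"series": [[0.024,-0.014,0,0,0,0.071,1],[0.049,-0.028,0,0,0,0.143,1],[0.073,-0.042,0,0,0,0.214,1],[0.098,-0.055,0,0,0,0.286,1],[0.122,-0.069,0,0,0,0.357,1]]}}

```text
time: 24.0
ee_pos: [524.2, 150.5, 171.9]
tool_rot: [3.106, 0.469, 0.001]
contact_force: [-0.2, 0.5, 0.0]
width: 85.3
gripper_force: 0.0
```

Run:
```python
from h import *
p=snapshot('scene')
locate('shaker',(497,12),4,[p])
locate('white_jar',(496,-54),4,[p])
locate('red_jar',(495,-118),4,[p])
cv2.imwrite('pics/s5.png',cv2.resize(p['image'][130:330,220:420,::-1],None,fx=3,fy=3,interpolation=2))
```

```text
shaker both (array([499.17518291,   8.53170714]), np.float64(132.70703125)) each [(array([499.17518291,   8.53170714]), np.float64(132.70703125))] px [np.int64(367)]
white_jar both (array([496.52221483, -55.90202218]), np.float64(50.53515625)) each [(array([496.52221483, -55.90202218]), np.float64(50.53515625))] px [np.int64(553)]
red_jar both (array([ 494.14479303, -119.34837294]), np.float64(102.35546875)) each [(array([ 494.14479303, -119.34837294]), np.float64(102.35546875))] px [np.int64(512)]
```

View pics/s5.png

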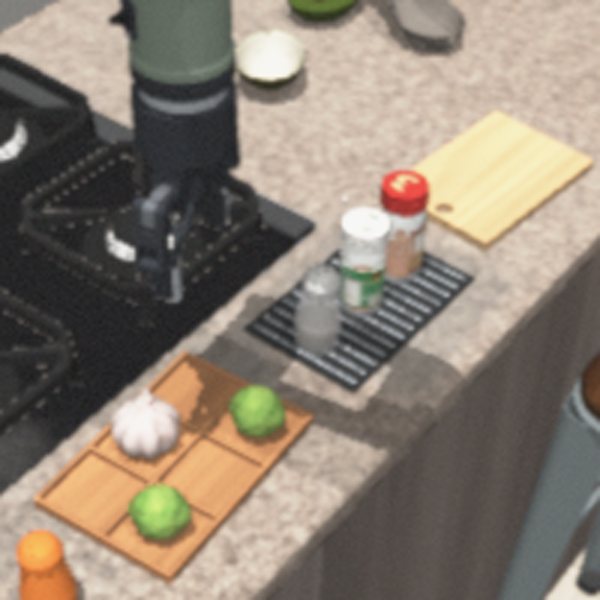

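All three stand upright on the mat: shaker (318,315), white jar (363,260) and red jar (403,225) in the crop. Now the garlic.

>>> {"api": "move_arm", "payload": {"series": [[0.013,-0.025,0,0,0,0.071,1],[0.027,-0.05,0,0,0,0.143,1],[0.027,-0.05,0.027,0,0,0.143,1],[0.027,-0.05,0.054,0,0,0.143,1],[0.027,-0.05,0.08,0,0,0.143,1]]}}

```text
time: 24.7
ee_pos: [534.8, 204.1, 90.7]
tool_rot: [3.139, 0.125, 0.0]
contact_force: [-0.4, 0.4, 0.3]
width: 85.3
gripper_force: 0.0
```

>>> {"api": "move_arm", "payload": {"series": [[0,0,0.017,0,0,0,1],[0,0,0.034,0,0,0,1],[0,0,0.05,0,0,0,1],[0,0,0.06,0,0,0,1],[0,0,0.07,0,0,0,1]]}}

```text
time: 25.2
ee_pos: [534.9, 204.3, 21.0]
tool_rot: [3.139, 0.124, -0.0]
contact_force: [0.0, -0.3, -0.1]
width: 85.3
gripper_force: 0.0
```

>>> {"api": "move_arm", "payload": {"series": [[0,0,0.005,0,0,0,1],[0,0,0.01,0,0,0,1],[0,0,0.01,0,0,0,1],[0,0,0.01,0,0,0,0.6],[0,0,0.01,0,0,0,0.45]]}}

```text
time: 25.7
ee_pos: [535.3, 205.4, 11.9]
tool_rot: [-3.139, -0.125, -0.002]
contact_force: [-0.3, -0.1, 0.4]
width: 62.4
gripper_force: 0.2
```

>>> {"api": "move_arm", "payload": {"series": [[0,0,0,0,0,0,0.3],[0,0,0,0,0,0,0],[0,0,0,0,0,0,-1],[0,0,0,0,0,0,-1],[0,0,0,0,0,0,-1]]}}

```text
time: 26.2
ee_pos: [535.5, 205.5, 12.7]
tool_rot: [-3.139, -0.125, -0.002]
contact_force: [-1.6, -1.5, 6.1]
width: 54.2
gripper_force: 61.8
```

Run:
```python
from plan import *
P=.0795
plan((534.7555,205.2587,11.282,P),[(534.76,205.26,41.3,P,-1,10),(534.76,205.26,161.3,P,-1,30),(499,-296,161.3,P,-1,42),(499,-296,41.3,P,-1,30),(499,-296,20.3,P,-1,7),(499,-296,18.3,P,-1,1)])
```

```text
[[0.0, 0.0, -0.008, 0, 0, 0.0, -1], [0.0, 0.0, -0.015, 0, 0, 0.0, -1], [0.0, 0.0, -0.023, 0, 0, 0.0, -1], [0.0, 0.0, -0.03, 0, 0, 0.0, -1], [0.0, 0.0, -0.054, 0, 0, 0.0, -1]]
[[0.0, 0.0, -0.024, 0, 0, 0.0, -1], [0.0, 0.0, -0.048, 0, 0, 0.0, -1], [0.0, 0.0, -0.072, 0, 0, 0.0, -1], [0.0, 0.0, -0.096, 0, 0, 0.0, -1], [-0.006, 0.041, -0.096, 0, 0, 0.0, -1]]
[[-0.007, 0.042, 0.0, 0, 0, 0.0, -1], [-0.013, 0.083, 0.0, 0, 0, 0.0, -1], [-0.019, 0.125, 0.0, 0, 0, 0.0, -1], [-0.025, 0.166, 0.0, 0, 0, 0.0, -1], [-0.032, 0.207, 0.0, 0, 0, 0.0, -1]]
[[-0.006, 0.042, 0.0, 0, 0, 0.0, -1], [-0.012, 0.083, 0.0, 0, 0, 0.0, -1], [-0.019, 0.125, 0.0, 0, 0, 0.0, -1], [-0.025, 0.166, 0.0, 0, 0, 0.0, -1], [-0.031, 0.207, 0.0, 0, 0, 0.0, -1]]
[[-0.006, 0.042, 0.0, 0, 0, 0.0, -1], [-0.006, 0.042, 0.024, 0, 0, 0.0, -1], [-0.006, 0.042, 0.048, 0, 0, 0.0, -1], [-0.006, 0.042, 0.072, 0, 0, 0.0, -1], [-0.006, 0.042, 0.096, 0, 0, 0.0, -1]]
[[0.0, 0.0, 0.024, 0, 0, 0.0, -1], [0.0, 0.0, 0.031, 0, 0, 0.0, -1], [0.0, 0.0, 0.038, 0, 0, 0.0, -1], [0.0, 0.0, 0.045, 0, 0, 0.0, -1], [0.0, 0.0, 0.046, 0, 0, 0.0, -1]]
[[0.0, 0.0, 0.001, 0, 0, 0.0, -1], [0.0, 0.0, 0.001, 0, 0, 0.0, -1], [0.0, 0.0, 0.001, 0, 0, 0.0, -1], [0.0, 0.0, 0.001, 0, 0, 0.0, -1], [0.0, 0.0, 0.001, 0, 0, 0.0, -1]]
end [499.4623, -296.1278, 18.282, 0.0795]
```

>>> {"api": "move_arm", "payload": {"series": [[0,0,-0.008,0,0,0,-1],[0,0,-0.015,0,0,0,-1],[0,0,-0.023,0,0,0,-1],[0,0,-0.03,0,0,0,-1],[0,0,-0.054,0,0,0,-1]]}}

```text
time: 26.7
ee_pos: [532.5, 204.7, 63.8]
tool_rot: [3.138, 0.125, -0.008]
contact_force: [-0.3, 0.9, 0.1]
width: 54.4
gripper_force: 63.2
```

>>> {"api": "move_arm", "payload": {"series": [[0,0,-0.024,0,0,0,-1],[0,0,-0.048,0,0,0,-1],[0,0,-0.072,0,0,0,-1],[0,0,-0.096,0,0,0,-1],[-0.006,0.041,-0.096,0,0,0,-1]]}}

```text
time: 27.2
ee_pos: [535.5, 167.4, 166.7]
tool_rot: [-3.136, -0.133, -0.017]
contact_force: [0.7, -0.3, -1.0]
width: 54.3
gripper_force: 63.2
```

>>> {"api": "move_arm", "payload": {"series": [[-0.007,0.042,0,0,0,0,-1],[-0.013,0.083,0,0,0,0,-1],[-0.019,0.125,0,0,0,0,-1],[-0.025,0.166,0,0,0,0,-1],[-0.032,0.207,0,0,0,0,-1]]}}

```text
time: 27.7
ee_pos: [516.4, -46.6, 161.9]
tool_rot: [3.139, 0.125, 0.002]
contact_force: [1.0, -0.9, -0.2]
width: 54.4
gripper_force: 63.2
```

>>> {"api": "move_arm", "payload": {"series": [[-0.006,0.042,0,0,0,0,-1],[-0.012,0.083,0,0,0,0,-1],[-0.019,0.125,0,0,0,0,-1],[-0.025,0.166,0,0,0,0,-1],[-0.031,0.207,0,0,0,0,-1]]}}

```text
time: 28.2
ee_pos: [501.7, -255.5, 161.9]
tool_rot: [3.139, 0.124, 0.001]
contact_force: [0.4, 0.1, 0.3]
width: 54.0
gripper_force: 63.2
```

>>> {"api": "move_arm", "payload": {"series": [[-0.006,0.042,0,0,0,0,-1],[-0.006,0.042,0.024,0,0,0,-1],[-0.006,0.042,0.048,0,0,0,-1],[-0.006,0.042,0.072,0,0,0,-1],[-0.006,0.042,0.096,0,0,0,-1]]}}

```text
time: 28.7
ee_pos: [499.4, -296.5, 64.9]
tool_rot: [3.139, 0.124, 0.001]
contact_force: [-0.5, -0.2, -0.4]
width: 54.8
gripper_force: 63.3
```

>>> {"api": "move_arm", "payload": {"series": [[0,0,0.024,0,0,0,-1],[0,0,0.031,0,0,0,-1],[0,0,0.038,0,0,0,-1],[0,0,0.045,0,0,0,-1],[0,0,0.046,0,0,0,-1]]}}

```text
time: 29.2
ee_pos: [499.7, -296.3, 19.5]
tool_rot: [3.139, 0.125, 0.001]
contact_force: [0.4, 0.8, -0.3]
width: 54.5
gripper_force: 63.3
```

>>> {"api": "move_arm", "payload": {"series": [[0,0,0.001,0,0,0,-1],[0,0,0.001,0,0,0,-1],[0,0,0.001,0,0,0,-1],[0,0,0.001,0,0,0,-1],[0,0,0.001,0,0,0,-1]]}}

```text
time: 29.7
ee_pos: [499.8, -296.4, 18.8]
tool_rot: [3.139, 0.125, 0.001]
contact_force: [0.4, 1.1, 0.6]
width: 54.0
gripper_force: 63.4
```

>>> {"api": "move_arm", "payload": {"series": [[0,0,0.001,0,0,0,-1],[0,0,0.001,0,0,0,-1],[0,0,0.001,0,0,0,0.4],[0,0,0.001,0,0,0,0.7],[0,0,0.001,0,0,0,1]]}}

```text
time: 30.2
ee_pos: [499.3, -296.0, 17.1]
tool_rot: [-3.139, -0.125, 0.0]
contact_force: [0.1, 0.1, 0.8]
width: 84.4
gripper_force: 0.0
```

>>> {"api": "move_arm", "payload": {"series": [[0,0,0,0,0,0,1],[0,0,0,0,0,0,1],[0,0,-0.01,0,0,0,1],[0,0,-0.025,0,0,0,1],[0,0,-0.05,0,0,0,1]]}}

```text
time: 30.7
ee_pos: [498.6, -295.4, 67.4]
tool_rot: [-3.137, -0.125, 0.003]
contact_force: [0.3, -0.3, -0.4]
width: 85.6
gripper_force: 0.0
```

Run:
```python
from plan import *
P=.8649
plan((499.4623,-296.1278,67.282,.0795),[(499.46,-296.1,167,.0795,1,35),(497.34,11.86,167,P,1,40),(497.34,11.86,87,P,1,30),(497.34,11.86,39.3,P,1,15),(497.34,11.86,39.3,P,.2,15,1),(497.34,11.86,39.3,P,-1,15,5)])
```

```text
[[0.0, 0.0, -0.033, 0, 0, 0.0, 1], [0.0, 0.0, -0.066, 0, 0, 0.0, 1], [0.0, 0.0, -0.1, 0, 0, 0.0, 1], [0.003, -0.038, -0.1, 0, 0, -0.063, 1], [0.006, -0.077, -0.1, 0, 0, -0.125, 1]]
[[0.01, -0.037, 0.0, 0, 0, -0.063, 1], [0.02, -0.074, 0.0, 0, 0, -0.125, 1], [0.03, -0.111, 0.0, 0, 0, -0.188, 1], [0.04, -0.148, 0.0, 0, 0, -0.25, 1], [0.051, -0.185, 0.0, 0, 0, -0.313, 1]]
[[0.026, -0.028, 0.0, 0, 0, -0.062, 1], [0.026, -0.028, 0.027, 0, 0, -0.062, 1], [0.026, -0.028, 0.054, 0, 0, -0.062, 1], [0.026, -0.028, 0.08, 0, 0, -0.062, 1], [0.026, -0.028, 0.092, 0, 0, -0.062, 1]]
[[0.001, 0.0, 0.012, 0, 0, 0.0, 1], [0.001, 0.0, 0.024, 0, 0, 0.0, 1], [0.001, 0.0, 0.036, 0, 0, 0.0, 1], [0.001, 0.0, 0.036, 0, 0, 0.0, 0.2], [0.001, 0.0, 0.036, 0, 0, 0.0, -1]]
[[0.0, 0.0, 0.0, 0, 0, 0.0, -1], [0.0, 0.0, 0.0, 0, 0, 0.0, -1], [0.0, 0.0, 0.0, 0, 0, 0.0, -1], [0.0, 0.0, 0.0, 0, 0, 0.0, -1], [0.0, 0.0, 0.0, 0, 0, 0.0, -1]]
end [497.9306, 11.966, 39.282, 0.8649]
```

>>> {"api": "move_arm", "payload": {"series": [[0,0,-0.033,0,0,0,1],[0,0,-0.066,0,0,0,1],[0,0,-0.1,0,0,0,1],[0.003,-0.038,-0.1,0,0,-0.063,1],[0.006,-0.077,-0.1,0,0,-0.125,1]]}}

```text
time: 31.2
ee_pos: [500.9, -220.0, 171.3]
tool_rot: [3.107, 0.434, 0.009]
contact_force: [0.5, 0.5, -0.0]
width: 85.3
gripper_force: 0.0
```

>>> {"api": "move_arm", "payload": {"series": [[0.01,-0.037,0,0,0,-0.063,1],[0.02,-0.074,0,0,0,-0.125,1],[0.03,-0.111,0,0,0,-0.188,1],[0.04,-0.148,0,0,0,-0.25,1],[0.051,-0.185,0,0,0,-0.313,1]]}}

```text
time: 31.7
ee_pos: [498.3, -25.6, 169.1]
tool_rot: [2.909, 1.181, 0.004]
contact_force: [-0.0, -0.3, 0.7]
width: 85.2
gripper_force: 0.0
```

Run:
```python
from h import *
p=snapshot('scene')
locate('garlic',(499,-296),12,[p])
cv2.imwrite('pics/s6.png',cv2.resize(p['image'][130:330,220:420,::-1],None,fx=3,fy=3,interpolation=2))
```

```text
garlic both (array([ 497.89179993, -295.67711639]), np.float64(35.6015625)) each [(array([ 497.89179993, -295.67711639]), np.float64(35.6015625))] px [np.int64(246)]
```

View pics/s6.png

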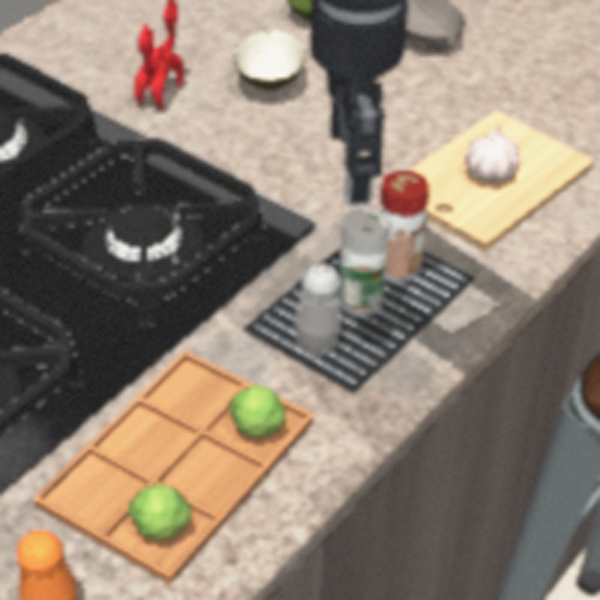

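The garlic stands upright on the board at (493,160) in the crop, and the three containers still stand on the mat. Now to fetch the shaker.

>>> {"api": "move_arm", "payload": {"series": [[0.026,-0.028,0,0,0,-0.062,1],[0.026,-0.028,0.027,0,0,-0.062,1],[0.026,-0.028,0.054,0,0,-0.062,1],[0.026,-0.028,0.08,0,0,-0.062,1],[0.026,-0.028,0.092,0,0,-0.062,1]]}}

```text
time: 32.3
ee_pos: [496.1, 10.8, 74.1]
tool_rot: [-2.852, -1.315, 0.003]
contact_force: [0.1, -0.0, -0.1]
width: 85.6
gripper_force: 0.0
```

>>> {"api": "move_arm", "payload": {"series": [[0.001,0,0.012,0,0,0,1],[0.001,0,0.024,0,0,0,1],[0.001,0,0.036,0,0,0,1],[0.001,0,0.036,0,0,0,0.2],[0.001,0,0.036,0,0,0,-1]]}}

```text
time: 32.8
ee_pos: [498.0, 11.9, 39.3]
tool_rot: [-2.852, -1.316, 0.0]
contact_force: [0.7, -0.3, -0.3]
width: 59.1
gripper_force: 0.0
```

>>> {"api": "move_arm", "payload": {"series": [[0,0,0,0,0,0,-1],[0,0,0,0,0,0,-1],[0,0,0,0,0,0,-1],[0,0,0,0,0,0,-1],[0,0,0,0,0,0,-1]]}}

```text
time: 33.3
ee_pos: [499.0, 11.9, 40.5]
tool_rot: [2.851, 1.316, 0.003]
contact_force: [-0.9, 0.8, 6.3]
width: 36.3
gripper_force: 59.8
```

Run:
```python
from plan import *
P=.8649
plan((497.9306,11.966,39.282,P),[(497.93,11.97,69.3,P,-1,10),(497.93,11.97,169,P,-1,30),(467.6,199,169,P,-1,38),(467.6,199,69,P,-1,30),(467.6,199,44.3,P,-1,8),(467.6,199,42.3,P,-1,1)])
```

```text
[[0.0, 0.0, -0.008, 0, 0, 0.0, -1], [0.0, 0.0, -0.015, 0, 0, 0.0, -1], [0.0, 0.0, -0.023, 0, 0, 0.0, -1], [0.0, 0.0, -0.03, 0, 0, 0.0, -1], [0.0, 0.0, -0.055, 0, 0, 0.0, -1]]
[[0.0, 0.0, -0.025, 0, 0, 0.0, -1], [0.0, 0.0, -0.05, 0, 0, 0.0, -1], [0.0, 0.0, -0.075, 0, 0, 0.0, -1], [0.025, -0.029, -0.075, 0, 0, 0.0, -1], [0.049, -0.058, -0.075, 0, 0, 0.0, -1]]
[[0.025, -0.029, 0.0, 0, 0, 0.0, -1], [0.049, -0.058, 0.0, 0, 0, 0.0, -1], [0.074, -0.086, 0.0, 0, 0, 0.0, -1], [0.074, -0.086, 0.025, 0, 0, 0.0, -1], [0.074, -0.086, 0.05, 0, 0, 0.0, -1]]
[[0.0, 0.0, 0.025, 0, 0, 0.0, -1], [0.0, 0.0, 0.05, 0, 0, 0.0, -1], [0.0, 0.0, 0.056, 0, 0, 0.0, -1], [0.0, 0.0, 0.063, 0, 0, 0.0, -1], [0.0, 0.0, 0.069, 0, 0, 0.0, -1]]
[[0.0, 0.0, 0.006, 0, 0, 0.0, -1], [0.0, 0.0, 0.007, 0, 0, 0.0, -1], [0.0, 0.0, 0.008, 0, 0, 0.0, -1], [0.0, 0.0, 0.008, 0, 0, 0.0, -1], [0.0, 0.0, 0.008, 0, 0, 0.0, -1]]
end [468.1343, 198.9879, 42.282, 0.8649]
```

>>> {"api": "move_arm", "payload": {"series": [[0,0,-0.008,0,0,0,-1],[0,0,-0.015,0,0,0,-1],[0,0,-0.023,0,0,0,-1],[0,0,-0.03,0,0,0,-1],[0,0,-0.055,0,0,0,-1]]}}

```text
time: 33.8
ee_pos: [495.5, 12.3, 92.9]
tool_rot: [-2.85, -1.315, 0.007]
contact_force: [0.4, 0.9, -0.2]
width: 36.2
gripper_force: 59.6
```

>>> {"api": "move_arm", "payload": {"series": [[0,0,-0.025,0,0,0,-1],[0,0,-0.05,0,0,0,-1],[0,0,-0.075,0,0,0,-1],[0.025,-0.029,-0.075,0,0,0,-1],[0.049,-0.058,-0.075,0,0,0,-1]]}}

```text
time: 34.3
ee_pos: [486.7, 87.0, 171.3]
tool_rot: [2.853, 1.312, 0.006]
contact_force: [0.9, 0.3, -1.3]
width: 36.4
gripper_force: 59.6
```

>>> {"api": "move_arm", "payload": {"series": [[0.025,-0.029,0,0,0,0,-1],[0.049,-0.058,0,0,0,0,-1],[0.074,-0.086,0,0,0,0,-1],[0.074,-0.086,0.025,0,0,0,-1],[0.074,-0.086,0.05,0,0,0,-1]]}}

```text
time: 34.8
ee_pos: [468.8, 200.7, 120.2]
tool_rot: [2.85, 1.32, 0.005]
contact_force: [0.1, -0.6, -1.6]
width: 36.3
gripper_force: 59.6
```

>>> {"api": "move_arm", "payload": {"series": [[0,0,0.025,0,0,0,-1],[0,0,0.05,0,0,0,-1],[0,0,0.056,0,0,0,-1],[0,0,0.063,0,0,0,-1],[0,0,0.069,0,0,0,-1]]}}

```text
time: 35.3
ee_pos: [469.2, 199.2, 51.1]
tool_rot: [2.852, 1.316, 0.003]
contact_force: [-0.2, -0.6, -1.6]
width: 36.4
gripper_force: 59.6
```

>>> {"api": "move_arm", "payload": {"series": [[0,0,0.006,0,0,0,-1],[0,0,0.007,0,0,0,-1],[0,0,0.008,0,0,0,-1],[0,0,0.008,0,0,0,-1],[0,0,0.008,0,0,0,-1]]}}

```text
time: 35.8
ee_pos: [468.5, 199.1, 42.7]
tool_rot: [2.852, 1.317, 0.001]
contact_force: [-0.1, 0.3, -0.7]
width: 36.1
gripper_force: 59.7
```

>>> {"api": "move_arm", "payload": {"series": [[0,0,0.001,0,0,0,-1],[0,0,0.001,0,0,0,-1],[0,0,0.002,0,0,0,-1],[0,0,0.002,0,0,0,-1],[0,0,0.002,0,0,0,-1]]}}

```text
time: 36.3
ee_pos: [468.8, 199.3, 42.5]
tool_rot: [2.852, 1.317, 0.002]
contact_force: [-4.9, -0.1, 12.3]
width: 36.2
gripper_force: 61.7
```

>>> {"api": "move_arm", "payload": {"series": [[0,0,0,0,0,0,-0.2],[0,0,0,0,0,0,0.2],[0,0,0,0,0,0,1],[0,0,0,0,0,0,1],[0,0,0,0,0,0,1]]}}

```text
time: 36.8
ee_pos: [468.0, 198.9, 40.0]
tool_rot: [-2.852, -1.316, 0.001]
contact_force: [0.3, -0.9, 0.1]
width: 85.6
gripper_force: 0.0
```

Run:
```python
from plan import *
P=.8649
print('to white')
plan((468.1343,198.9879,40.282,P),[(468.13,198.99,150,P,1,30),(496.2,-54.2,150,P,1,42),(496.2,-54.2,80,P,1,30),(496.2,-54.2,58.3,P,1,10),(496.2,-54.2,58.3,P,.2,10,1),(496.2,-54.2,58.3,P,-1,10,6)])
```

```text
to white
[[0.0, 0.0, -0.027, 0, 0, 0.0, 1], [0.0, 0.0, -0.055, 0, 0, 0.0, 1], [0.0, 0.0, -0.082, 0, 0, 0.0, 1], [0.0, 0.0, -0.11, 0, 0, 0.0, 1], [-0.025, 0.027, -0.11, 0, 0, 0.0, 1]]
[[-0.025, 0.026, 0.0, 0, 0, 0.0, 1], [-0.05, 0.053, 0.0, 0, 0, 0.0, 1], [-0.075, 0.079, 0.0, 0, 0, 0.0, 1], [-0.1, 0.106, 0.0, 0, 0, 0.0, 1], [-0.125, 0.132, 0.0, 0, 0, 0.0, 1]]
[[-0.024, 0.027, 0.0, 0, 0, 0.0, 1], [-0.024, 0.027, 0.024, 0, 0, 0.0, 1], [-0.024, 0.027, 0.047, 0, 0, 0.0, 1], [-0.024, 0.027, 0.07, 0, 0, 0.0, 1], [-0.024, 0.027, 0.078, 0, 0, 0.0, 1]]
[[0.0, 0.0, 0.007, 0, 0, 0.0, 1], [0.0, 0.0, 0.014, 0, 0, 0.0, 1], [0.0, 0.0, 0.014, 0, 0, 0.0, 0.2], [0.0, 0.0, 0.014, 0, 0, 0.0, -1], [0.0, 0.0, 0.014, 0, 0, 0.0, -1]]
[[0.0, 0.0, 0.0, 0, 0, 0.0, -1], [0.0, 0.0, 0.0, 0, 0, 0.0, -1], [0.0, 0.0, 0.0, 0, 0, 0.0, -1], [0.0, 0.0, 0.0, 0, 0, 0.0, -1], [0.0, 0.0, 0.0, 0, 0, 0.0, -1]]
end [496.8093, -54.0926, 58.282, 0.8649]
```

>>> {"api": "move_arm", "payload": {"series": [[0,0,-0.027,0,0,0,1],[0,0,-0.055,0,0,0,1],[0,0,-0.082,0,0,0,1],[0,0,-0.11,0,0,0,1],[-0.025,0.027,-0.11,0,0,0,1]]}}

```text
time: 37.3
ee_pos: [475.7, 165.4, 154.9]
tool_rot: [2.848, 1.323, 0.016]
contact_force: [1.5, -0.8, -0.6]
width: 85.6
gripper_force: 0.0
```

>>> {"api": "move_arm", "payload": {"series": [[-0.025,0.026,0,0,0,0,1],[-0.05,0.053,0,0,0,0,1],[-0.075,0.079,0,0,0,0,1],[-0.1,0.106,0,0,0,0,1],[-0.125,0.132,0,0,0,0,1]]}}

```text
time: 37.8
ee_pos: [491.7, -19.8, 150.1]
tool_rot: [-2.852, -1.317, 0.0]
contact_force: [0.6, 0.0, -0.3]
width: 85.5
gripper_force: 0.0
```

>>> {"api": "move_arm", "payload": {"series": [[-0.024,0.027,0,0,0,0,1],[-0.024,0.027,0.024,0,0,0,1],[-0.024,0.027,0.047,0,0,0,1],[-0.024,0.027,0.07,0,0,0,1],[-0.024,0.027,0.078,0,0,0,1]]}}

```text
time: 38.3
ee_pos: [494.6, -53.7, 69.7]
tool_rot: [-2.85, -1.314, 0.006]
contact_force: [-0.2, 0.2, 0.0]
width: 85.6
gripper_force: 0.0
```

>>> {"api": "move_arm", "payload": {"series": [[0,0,0.007,0,0,0,1],[0,0,0.014,0,0,0,1],[0,0,0.014,0,0,0,0.2],[0,0,0.014,0,0,0,-1],[0,0,0.014,0,0,0,-1]]}}

```text
time: 38.8
ee_pos: [497.7, -54.3, 59.2]
tool_rot: [2.851, 1.316, 0.002]
contact_force: [0.8, 0.4, 0.9]
width: 43.7
gripper_force: 0.2
```

>>> {"api": "move_arm", "payload": {"series": [[0,0,0,0,0,0,-1],[0,0,0,0,0,0,-1],[0,0,0,0,0,0,-1],[0,0,0,0,0,0,-1],[0,0,0,0,0,0,-1]]}}

```text
time: 39.3
ee_pos: [498.1, -54.5, 59.4]
tool_rot: [2.851, 1.316, 0.003]
contact_force: [1.0, -1.6, 6.4]
width: 41.3
gripper_force: 60.3
```

Run:
```python
from h import *
from plan import *
p=snapshot('scene'); locate('shaker',(468,199),6,[p])
P=.8649
plan((496.8093,-54.0926,58.282,P),[(496.8,-54.1,88.3,P,-1,10),(496.8,-54.1,190,P,-1,30),(539.1,137.9,190,P,-1,38),(539.1,137.9,90,P,-1,30),(539.1,137.9,63.3,P,-1,8),(539.1,137.9,61.3,P,-1,1)])
cv2.imwrite('pics/s7.png',cv2.resize(p['image'][130:330,220:420,::-1],None,fx=3,fy=3,interpolation=2))
```

```text
shaker both (array([468.51722717, 197.8507843 ]), np.float64(136.96875)) each [(array([468.51722717, 197.8507843 ]), np.float64(136.96875))] px [np.int64(449)]
[[0.0, 0.0, -0.008, 0, 0, 0.0, -1], [0.0, 0.0, -0.015, 0, 0, 0.0, -1], [0.0, 0.0, -0.023, 0, 0, 0.0, -1], [0.0, 0.0, -0.03, 0, 0, 0.0, -1], [0.0, 0.0, -0.055, 0, 0, 0.0, -1]]
[[0.0, 0.0, -0.026, 0, 0, 0.0, -1], [0.0, 0.0, -0.051, 0, 0, 0.0, -1], [0.0, 0.0, -0.077, 0, 0, 0.0, -1], [0.029, -0.015, -0.077, 0, 0, 0.0, -1], [0.058, -0.031, -0.077, 0, 0, 0.0, -1]]
[[0.029, -0.015, 0.0, 0, 0, 0.0, -1], [0.058, -0.031, 0.0, 0, 0, 0.0, -1], [0.087, -0.046, 0.0, 0, 0, 0.0, -1], [0.116, -0.061, 0.0, 0, 0, 0.0, -1], [0.116, -0.061, 0.025, 0, 0, 0.0, -1]]
[[0.0, 0.0, 0.025, 0, 0, 0.0, -1], [0.0, 0.0, 0.05, 0, 0, 0.0, -1], [0.0, 0.0, 0.075, 0, 0, 0.0, -1], [0.0, 0.0, 0.082, 0, 0, 0.0, -1], [0.0, 0.0, 0.089, 0, 0, 0.0, -1]]
[[0.0, 0.0, 0.006, 0, 0, 0.0, -1], [0.0, 0.0, 0.013, 0, 0, 0.0, -1], [0.0, 0.0, 0.014, 0, 0, 0.0, -1], [0.0, 0.0, 0.015, 0, 0, 0.0, -1], [0.0, 0.0, 0.015, 0, 0, 0.0, -1]]
end [539.6711, 138.0086, 61.282, 0.8649]
```

View pics/s7.png

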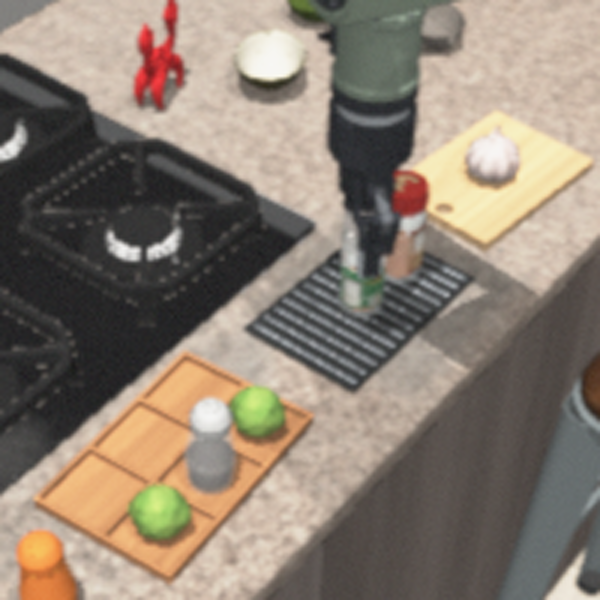

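The shaker is back upright in the front middle compartment at (212,445), matching its initial pixel position. The white jar is gripped, so I'll return it.

>>> {"api": "move_arm", "payload": {"series": [[0,0,-0.008,0,0,0,-1],[0,0,-0.015,0,0,0,-1],[0,0,-0.023,0,0,0,-1],[0,0,-0.03,0,0,0,-1],[0,0,-0.055,0,0,0,-1]]}}

```text
time: 39.9
ee_pos: [494.2, -53.4, 111.6]
tool_rot: [-2.849, -1.315, 0.007]
contact_force: [-0.0, -0.1, -0.8]
width: 41.1
gripper_force: 60.4
```

>>> {"api": "move_arm", "payload": {"series": [[0,0,-0.026,0,0,0,-1],[0,0,-0.051,0,0,0,-1],[0,0,-0.077,0,0,0,-1],[0.029,-0.015,-0.077,0,0,0,-1],[0.058,-0.031,-0.077,0,0,0,-1]]}}

```text
time: 40.4
ee_pos: [511.9, 10.1, 192.3]
tool_rot: [2.852, 1.312, 0.005]
contact_force: [0.8, 1.0, -2.0]
width: 41.3
gripper_force: 60.4
```

>>> {"api": "move_arm", "payload": {"series": [[0.029,-0.015,0,0,0,0,-1],[0.058,-0.031,0,0,0,0,-1],[0.087,-0.046,0,0,0,0,-1],[0.116,-0.061,0,0,0,0,-1],[0.116,-0.061,0.025,0,0,0,-1]]}}

```text
time: 40.9
ee_pos: [543.4, 142.1, 169.5]
tool_rot: [2.848, 1.322, 0.016]
contact_force: [0.7, -1.1, -1.1]
width: 41.2
gripper_force: 60.4
```

>>> {"api": "move_arm", "payload": {"series": [[0,0,0.025,0,0,0,-1],[0,0,0.05,0,0,0,-1],[0,0,0.075,0,0,0,-1],[0,0,0.082,0,0,0,-1],[0,0,0.089,0,0,0,-1]]}}

```text
time: 41.4
ee_pos: [539.5, 138.0, 76.1]
tool_rot: [-2.852, -1.317, 0.001]
contact_force: [0.7, 0.2, 0.1]
width: 41.0
gripper_force: 60.4
```

>>> {"api": "move_arm", "payload": {"series": [[0,0,0.006,0,0,0,-1],[0,0,0.013,0,0,0,-1],[0,0,0.014,0,0,0,-1],[0,0,0.015,0,0,0,-1],[0,0,0.015,0,0,0,-1]]}}

```text
time: 41.9
ee_pos: [540.0, 138.0, 61.7]
tool_rot: [2.852, 1.316, 0.001]
contact_force: [-0.1, -0.3, -1.3]
width: 41.4
gripper_force: 60.4
```

>>> {"api": "move_arm", "payload": {"series": [[0,0,0.001,0,0,0,-1],[0,0,0.001,0,0,0,-1],[0,0,0.001,0,0,0,-1],[0,0,0.001,0,0,0,-1],[0,0,0.001,0,0,0,-1]]}}

```text
time: 42.4
ee_pos: [540.3, 138.1, 61.4]
tool_rot: [2.852, 1.317, 0.002]
contact_force: [-1.4, 0.4, 6.4]
width: 41.1
gripper_force: 60.4
```

>>> {"api": "move_arm", "payload": {"series": [[0,0,0,0,0,0,-0.1],[0,0,0,0,0,0,0.3],[0,0,0,0,0,0,1],[0,0,0,0,0,0,1],[0,0,0,0,0,0,1]]}}

```text
time: 42.9
ee_pos: [539.5, 138.0, 60.0]
tool_rot: [-2.852, -1.316, 0.001]
contact_force: [-0.3, -0.4, 0.3]
width: 85.4
gripper_force: 0.0
```

Run:
```python
from plan import *
P=.8649
e=(494.87,-117.44)
plan((539.6711,138.0086,60.282,P),[(539.67,138,150,P,1,30),(*e,150,P,1,42),(*e,80,P,1,30),(*e,60.3,P,1,10),(*e,60.3,P,.2,10,1),(*e,60.3,P,-1,10,6)])
```

```text
[[0.0, 0.0, -0.03, 0, 0, 0.0, 1], [0.0, 0.0, -0.06, 0, 0, 0.0, 1], [0.0, 0.0, -0.09, 0, 0, 0.0, 1], [-0.032, 0.019, -0.09, 0, 0, 0.0, 1], [-0.064, 0.038, -0.09, 0, 0, 0.0, 1]]
[[-0.032, 0.018, 0.0, 0, 0, 0.0, 1], [-0.064, 0.037, 0.0, 0, 0, 0.0, 1], [-0.096, 0.056, 0.0, 0, 0, 0.0, 1], [-0.128, 0.075, 0.0, 0, 0, 0.0, 1], [-0.159, 0.094, 0.0, 0, 0, 0.0, 1]]
[[0.0, 0.0, 0.024, 0, 0, 0.0, 1], [0.0, 0.0, 0.047, 0, 0, 0.0, 1], [0.0, 0.0, 0.07, 0, 0, 0.0, 1], [0.0, 0.0, 0.08, 0, 0, 0.0, 1], [0.0, 0.0, 0.09, 0, 0, 0.0, 1]]
[[0.0, 0.0, 0.0, 0, 0, 0.0, 0.2], [0.0, 0.0, 0.0, 0, 0, 0.0, -1], [0.0, 0.0, 0.0, 0, 0, 0.0, -1], [0.0, 0.0, 0.0, 0, 0, 0.0, -1], [0.0, 0.0, 0.0, 0, 0, 0.0, -1]]
[[0.0, 0.0, 0.0, 0, 0, 0.0, -1], [0.0, 0.0, 0.0, 0, 0, 0.0, -1], [0.0, 0.0, 0.0, 0, 0, 0.0, -1], [0.0, 0.0, 0.0, 0, 0, 0.0, -1], [0.0, 0.0, 0.0, 0, 0, 0.0, -1]]
end [495.4634, -117.3317, 60.282, 0.8649]
```

>>> {"api": "move_arm", "payload": {"series": [[0,0,-0.03,0,0,0,1],[0,0,-0.06,0,0,0,1],[0,0,-0.09,0,0,0,1],[-0.032,0.019,-0.09,0,0,0,1],[-0.064,0.038,-0.09,0,0,0,1]]}}

```text
time: 43.4
ee_pos: [528.2, 64.5, 152.0]
tool_rot: [2.849, 1.32, 0.005]
contact_force: [1.2, 0.6, -0.2]
width: 85.2
gripper_force: 0.0
```

>>> {"api": "move_arm", "payload": {"series": [[-0.032,0.018,0,0,0,0,1],[-0.064,0.037,0,0,0,0,1],[-0.096,0.056,0,0,0,0,1],[-0.128,0.075,0,0,0,0,1],[-0.159,0.094,0,0,0,0,1]]}}

```text
time: 43.9
ee_pos: [494.9, -118.8, 150.2]
tool_rot: [2.852, 1.316, 0.0]
contact_force: [0.7, -0.6, 0.1]
width: 85.5
gripper_force: 0.0
```

>>> {"api": "move_arm", "payload": {"series": [[0,0,0.024,0,0,0,1],[0,0,0.047,0,0,0,1],[0,0,0.07,0,0,0,1],[0,0,0.08,0,0,0,1],[0,0,0.09,0,0,0,1]]}}

```text
time: 44.4
ee_pos: [495.4, -117.3, 59.7]
tool_rot: [-2.852, -1.317, 0.0]
contact_force: [0.4, -0.0, -0.3]
width: 85.3
gripper_force: 0.0
```

>>> {"api": "move_arm", "payload": {"series": [[0,0,0,0,0,0,0.2],[0,0,0,0,0,0,-1],[0,0,0,0,0,0,-1],[0,0,0,0,0,0,-1],[0,0,0,0,0,0,-1]]}}

```text
time: 44.9
ee_pos: [496.8, -117.9, 61.7]
tool_rot: [2.85, 1.316, 0.003]
contact_force: [0.5, 0.1, 3.3]
width: 42.8
gripper_force: 60.7
```

Run:
```python
from h import *
from plan import *
s=read_state();print(s['width'],s['gripper_force'],s['ee_pos'])
p=snapshot('scene'); locate('white_jar',(539,138),6,[p],[('shaker',(468,199),6),('lime_right',(478,135),26)])
P=.8649;e=(529.93,270.5)
plan((495.4634,-117.3317,60.282,P),[(495.46,-117.33,90.3,P,-1,10),(495.46,-117.33,205,P,-1,30),(*e,205,P,-1,38),(*e,95,P,-1,30),(*e,65.3,P,-1,8),(*e,63.3,P,-1,1)])
```

```text
42.790913768864634 60.72434701491147 [ 496.82547557 -117.87485225   61.65544291]
white_jar both (array([536.04055715, 139.1132319 ]), np.float64(23.28125)) each [(array([536.04055715, 139.1132319 ]), np.float64(23.28125))] px [np.int64(568)]
[[0.0, 0.0, -0.008, 0, 0, 0.0, -1], [0.0, 0.0, -0.015, 0, 0, 0.0, -1], [0.0, 0.0, -0.023, 0, 0, 0.0, -1], [0.0, 0.0, -0.03, 0, 0, 0.0, -1], [0.0, 0.0, -0.059, 0, 0, 0.0, -1]]
[[0.0, 0.0, -0.028, 0, 0, 0.0, -1], [0.0, 0.0, -0.057, 0, 0, 0.0, -1], [0.0, 0.0, -0.086, 0, 0, 0.0, -1], [0.029, -0.02, -0.086, 0, 0, 0.0, -1], [0.058, -0.041, -0.086, 0, 0, 0.0, -1]]
[[0.029, -0.02, 0.0, 0, 0, 0.0, -1], [0.057, -0.041, 0.0, 0, 0, 0.0, -1], [0.086, -0.061, 0.0, 0, 0, 0.0, -1], [0.115, -0.082, 0.0, 0, 0, 0.0, -1], [0.144, -0.102, 0.0, 0, 0, 0.0, -1]]
[[0.029, -0.021, 0.0, 0, 0, 0.0, -1], [0.058, -0.041, 0.0, 0, 0, 0.0, -1], [0.087, -0.062, 0.0, 0, 0, 0.0, -1], [0.116, -0.082, 0.0, 0, 0, 0.0, -1], [0.116, -0.082, 0.028, 0, 0, 0.0, -1]]
[[0.0, 0.0, 0.027, 0, 0, 0.0, -1], [0.0, 0.0, 0.055, 0, 0, 0.0, -1], [0.0, 0.0, 0.082, 0, 0, 0.0, -1], [0.0, 0.0, 0.09, 0, 0, 0.0, -1], [0.0, 0.0, 0.097, 0, 0, 0.0, -1]]
[[0.0, 0.0, 0.008, 0, 0, 0.0, -1], [0.0, 0.0, 0.015, 0, 0, 0.0, -1], [0.0, 0.0, 0.016, 0, 0, 0.0, -1], [0.0, 0.0, 0.017, 0, 0, 0.0, -1], [0.0, 0.0, 0.017, 0, 0, 0.0, -1]]
end [530.5233, 270.6371, 63.282, 0.8649]
```

>>> {"api": "move_arm", "payload": {"series": [[0,0,-0.008,0,0,0,-1],[0,0,-0.015,0,0,0,-1],[0,0,-0.023,0,0,0,-1],[0,0,-0.03,0,0,0,-1],[0,0,-0.059,0,0,0,-1]]}}

```text
time: 45.6
ee_pos: [492.5, -116.1, 117.1]
tool_rot: [-2.847, -1.314, 0.008]
contact_force: [-0.8, 0.4, -1.5]
width: 43.1
gripper_force: 60.9
```

>>> {"api": "move_arm", "payload": {"series": [[0,0,-0.028,0,0,0,-1],[0,0,-0.057,0,0,0,-1],[0,0,-0.086,0,0,0,-1],[0.029,-0.02,-0.086,0,0,0,-1],[0.058,-0.041,-0.086,0,0,0,-1]]}}

```text
time: 46.1
ee_pos: [502.9, -46.8, 207.5]
tool_rot: [2.852, 1.312, 0.005]
contact_force: [0.8, -0.2, -1.6]
width: 43.0
gripper_force: 61.0
```

>>> {"api": "move_arm", "payload": {"series": [[0.029,-0.02,0,0,0,0,-1],[0.057,-0.041,0,0,0,0,-1],[0.086,-0.061,0,0,0,0,-1],[0.115,-0.082,0,0,0,0,-1],[0.144,-0.102,0,0,0,0,-1]]}}

```text
time: 46.6
ee_pos: [517.3, 130.6, 205.6]
tool_rot: [2.852, 1.317, 0.0]
contact_force: [-0.6, -0.2, -1.3]
width: 43.3
gripper_force: 61.0
```

>>> {"api": "move_arm", "payload": {"series": [[0.029,-0.021,0,0,0,0,-1],[0.058,-0.041,0,0,0,0,-1],[0.087,-0.062,0,0,0,0,-1],[0.116,-0.082,0,0,0,0,-1],[0.116,-0.082,0.028,0,0,0,-1]]}}

```text
time: 47.1
ee_pos: [533.8, 276.1, 182.2]
tool_rot: [-2.849, -1.323, -0.019]
contact_force: [0.8, -0.7, -0.5]
width: 43.0
gripper_force: 61.0
```

>>> {"api": "move_arm", "payload": {"series": [[0,0,0.027,0,0,0,-1],[0,0,0.055,0,0,0,-1],[0,0,0.082,0,0,0,-1],[0,0,0.09,0,0,0,-1],[0,0,0.097,0,0,0,-1]]}}

```text
time: 47.6
ee_pos: [530.2, 270.5, 79.8]
tool_rot: [-2.852, -1.316, 0.002]
contact_force: [1.1, 0.1, -0.6]
width: 43.2
gripper_force: 61.0
```

>>> {"api": "move_arm", "payload": {"series": [[0,0,0.008,0,0,0,-1],[0,0,0.015,0,0,0,-1],[0,0,0.016,0,0,0,-1],[0,0,0.017,0,0,0,-1],[0,0,0.017,0,0,0,-1]]}}

```text
time: 48.1
ee_pos: [531.0, 270.8, 63.8]
tool_rot: [2.852, 1.316, 0.002]
contact_force: [-0.3, 0.4, -1.0]
width: 43.0
gripper_force: 61.0
```

>>> {"api": "move_arm", "payload": {"series": [[0,0,0.001,0,0,0,-1],[0,0,0.001,0,0,0,-1],[0,0,0.001,0,0,0,-1],[0,0,0.001,0,0,0,-1],[0,0,0.001,0,0,0,-1]]}}

```text
time: 48.6
ee_pos: [531.2, 270.9, 63.6]
tool_rot: [2.852, 1.317, 0.003]
contact_force: [-1.1, -0.3, 6.7]
width: 43.2
gripper_force: 61.2
```

Contact made. Release, then retreat up and away.

>>> {"api": "move_arm", "payload": {"series": [[0,0,0,0,0,0,-0.1],[0,0,0,0,0,0,0.3],[0,0,0,0,0,0,1],[0,0,0,0,0,0,1],[0,0,0,0,0,0,1]]}}

```text
time: 49.1
ee_pos: [530.4, 270.6, 62.0]
tool_rot: [-2.852, -1.317, 0.001]
contact_force: [-0.2, -1.1, -1.2]
width: 85.4
gripper_force: 0.0
```

>>> {"api": "move_arm", "payload": {"series": [[0,0,-0.03,0,0,0,1],[0,0,-0.06,0,0,0,1],[0,0,-0.09,0,0,0,1],[0,0,-0.12,0,0,0,1],[0,0,-0.15,0,0,0,1]]}}

```text
time: 49.6
ee_pos: [530.3, 270.6, 213.3]
tool_rot: [-2.852, -1.317, 0.0]
contact_force: [0.0, -0.3, 1.0]
width: 85.6
gripper_force: 0.0
```

>>> {"api": "move_arm", "payload": {"series": [[-0.032,0.02,0,0,0,0,1],[-0.064,0.04,0,0,0,0,1],[-0.096,0.06,0,0,0,0,1],[-0.128,0.08,0,0,0,0,1],[-0.16,0.1,0,0,0,0,1]]}}

```text
time: 50.1
ee_pos: [502.3, 82.7, 212.2]
tool_rot: [2.852, 1.317, 0.0]
contact_force: [0.2, -0.3, 0.2]
width: 85.0
gripper_force: 0.0
```

>>> {"api": "move_arm", "payload": {"series": [[-0.032,0.02,0,0,0,0,1],[-0.064,0.04,0,0,0,0,1],[-0.096,0.06,0,0,0,0,1],[-0.128,0.08,0,0,0,0,1],[-0.16,0.1,0,0,0,0,1]]}}

```text
time: 50.6
ee_pos: [474.7, -104.1, 212.3]
tool_rot: [2.852, 1.316, 0.0]
contact_force: [1.4, -0.5, -0.1]
width: 85.2
gripper_force: 0.0
```

Run:
```python
from h import *
np.set_printoptions(precision=1,suppress=True)
ps=[snapshot('top'),snapshot('scene')];p=ps[1]
N=dict(red_jar=(530,270),white_jar=(539,138),shaker=(468,199))
L=[('lime_left',(469,265),26),('lime_right',(478,135),26)]
for n in N: locate(n,N[n],6,ps,[(k,v,6) for k,v in N.items() if k!=n]+L)
locate('garlic',(499,-296),12,[p])
a=ps[0]['image'][170:320,230:490,::-1];b=p['image'][130:330,220:430,::-1]
cv2.imwrite('pics/end.png',np.hstack([cv2.resize(a,(400,300),interpolation=2),cv2.resize(b,(400,300),interpolation=2)]))
```

```text
red_jar both (array([530.1, 270.3]), np.float64(112.58203125)) each [(array([531.7, 272.1]), np.float64(42.9453125)), (array([529.3, 270.9]), np.float64(63.3125))] px [np.int64(356), np.int64(728)]
white_jar both (array([537.2, 137.2]), np.float64(70.96484375)) each [(array([538. , 137.4]), np.float64(37.92578125)), (array([535.8, 138.6]), np.float64(29.8046875))] px [np.int64(309), np.int64(575)]
missing shaker 16
shaker both (array([467.9, 198.7]), np.float64(46.39453125)) each [(array([467.9, 198.7]), np.float64(46.39453125))] px [np.int64(488)]
garlic both (array([ 497. , -293.5]), np.float64(50.5)) each [(array([ 497. , -293.5]), np.float64(50.5))] px [np.int64(229)]
```

View pics/end.png

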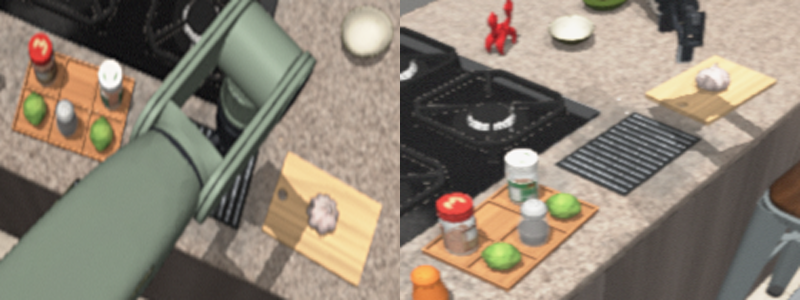

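The final picture shows red jar (455,225), white jar (522,175) and shaker (535,222) upright in their original compartments. The garlic is on the board at (713,78), the limes are in place and the gripper is clear, so I'm handing in.

```bash
python3 -c "
from workcell import ticket; print(ticket.close_job())"
```

```text
the job is handed in; nothing more can be done
None
```

Job handed in at about 51 s of the 147 s allowed: the garlic is on the chopping board, both jars and the shaker stand upright in their own compartments within about 3 mm of where they started, and nothing was knocked over and the limes were left where they lay.

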